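# Pry the split retaining ring out of the clutch pulley

## Robot

A 7-joint arm with a two-finger parallel gripper is mounted at the origin on the work surface. World frame = base frame: x ahead of the robot, y to its left, z up, the work surface at z = 0. Lengths are in m, angles in rad, forces in N, time in s.
With the tool pointing down it reaches from about 0.4 to 0.85 m from the base axis. Payload 10.4 kg.
Tool frame: the origin (TCP) lies at the very end of the fingers, on their centre line; the grasp point (between the pads) lies r.grip_depth behind it (r.grip_depth is the distance from the TCP to the grasp point, in m); y points along the fingers, z is the direction in which the jaws open and shut, and the axes are right-handed (so a half turn about y gives the same grasp; the last joint's range is limited). The gripper opens to 87 mm and grips with 3 to 60 N. Pads are 19 mm wide; open, the fingers measure 117 mm over their backs; the gripper's body (75 mm by 190 mm) begins 51 mm behind the grasp point.
Start: joints at [1.16, 0.332, -0.065, 1.46, 0.022, 1.35, -0.088], TCP at [0.236, -0.579, 0.223] pointing down, gripper open.
Joint ranges: [-2.6, 2.6], [-0.5, 2.12], [-1.47, 1.34], [0.16, 2.42], [-1.27, 4.41], [0.06, 2.06], [-2.6, 2.6]. Speed limits (rad/s): [2.22, 2.22, 2.79, 2.79, 3.14, 3.14, 3.14].

## Interface

Orientations are given as a unit quaternion [x, y, z, w].
In Python, from bench import r gives the robot as it stands.
- The arm moves only by the shell command python3 -m jog 'ROWS' [OPENING] [FORCE]. ROWS is JSON, a list of rows, each a list of 6 numbers: the shift along the tool's x, y, z in m, then the turn, a rotation vector about the tool's x, y, z in degrees. A call has 1 to 12 rows; each row shifts and turns the pose as measured when the row begins, along the tool's axes as they then stand; what a row does not reach is not made up. A row lasts 1/12 s, in which the tool goes at most 41.7 mm and 7.16 degrees, less where a joint would pass 70% of its speed; a pose out of reach is approached as far as the arm can. A call with a gripper value outside its range is refused whole. OPENING is the opening, from -1 (shut) to 1 (fully open), so that 0 is half open, set as the call begins (- or left out, the last holds). The fingers move at their own pace and stop on an object; FORCE is the grip in N (left out, the last holds). Time passes only in rows, so rows that do not move let the fingers close. It gives the time, the measured TCP pose, the force and the opening at its end, in the units of the state.
- r.read_state(): the state, without advancing time (a new reading comes with each control period).
- r.camera(name): name is "scene" or "top" or "wrist"; returns a dict with "image" (400x640x3 uint8, red, green, blue), "range_z" (400x640 float32, m along the optical axis (not along the pixel's ray), 0 where there is no reading), "K" (3x3 intrinsics, pixels), "R" (3x3) and "t" (3): a world point X has camera coordinates R X + t. Camera axes: x right, y down, z forward; pixel columns grow to the right and rows downward; lengths in m; the calibration is good to about 2 mm. A picture is of the moment at which its call begins.
- r.close_job(): hands the job in, once; it reports no verdict.
The state is a dict: "time": time; "joint_positions": joint angles; "joint_vel": joint speeds; "joint_torque": joint torques, N m; "ee_pos": TCP position; "eef_rot": TCP orientation; "ft_force": force on the tool from outside, world axes, zero at the start; "torque": the same for the moment, N m; "width": finger opening in m.
Only numpy, scipy, OpenCV 4.12 (cv2) and the standard library are available. Lean on these libraries where they do the work, as an engineer would, in place of code of your own. Each camera call takes 0.05 s, during which the arm holds its last target. There are 200 camera calls.

## Task

The bearing in the sewing machine's clutch pulley is to be changed, so its split retaining ring must come out. Take the yellow hooked pick from its rack, put its toe under the sprung end of the ring at the notch and gently pry that end up, without ever bearing hard on the pick, until it springs out onto the rim (keep the fingers off the ring until then). Then hang the pick back upright in the fork of its rack and lay the ring flat in the blue tray, without disturbing the other things on the bench.

Things in the scene. Friction and masses are not known exactly. Their poses are not given: they have to be found in the camera images.
- housing: Green round pulley housing, fixed, 160 mm across; origin under its centre, z up. A round bore (radius 55 mm) is open to the top: the ring's seat is at z = 30 mm, the rim's top at z = 42 mm; an orange disc of radius 36 mm, its top at z = 35 mm, fills the middle. The ring's split lies on the +x side. Below, directions in degrees count from this +x towards +y.
- notch (a point): Point on the floor of the notch under the split, 46 mm from the housing's centre along +x; axes as the housing's. The notch is cut 8 mm below the seat (floor at z = 22 mm of the housing), from 9 mm inside this point out to the bore wall (9 mm outside), and from y = -22 to y = +27 mm, so that it runs on under the sprung end, which lies on the +y side of the gap.
- lip_top (a point): Inner edge of the flat top of the steel lip at 40 deg that holds the sprung arm, level with the rim (42 mm up), 24 mm wide. It overhangs the ring by 4 mm; its underside is a ramp.
- rigid_lip (a point): Middle of the inner edge of the rigid lip opposite, at 220 deg (195 to 245 deg), 38 mm up; it overhangs the ring by 3 to 4 mm and lies 1.5 mm above it. To come out, the ring is drawn about 10 mm away from this lip (towards 40 deg) while it is lifted.
- stop_post (a point): Top of a small fixed post at -20 deg, 4 mm wide, level with the ring's top, standing against the ring's unsprung end so that the ring cannot turn anticlockwise. The free gap between it and the sprung end's face (14 deg) is about 25 mm.
- ring_centre (a point): Centre of the split steel ring, half-way up: outer radius 54, inner radius 45, thickness 6 mm, about 120 g, oiled. x points to the split, axes as the housing's while it is in the groove. It starts in the groove, its top 6 mm below the rim. It is rigid from 90 deg anticlockwise to 336 deg; the arm from 14 to 90 deg is sprung sideways.
- ring_end (a point): Sprung end of the ring, mid-section, half-way up, 2 mm from the end face. Prying it up takes about 10 N, most of it in the first 5 mm of its rise: the lip's ramp squeezes the arm inwards by 4 mm and its end face moves 4 mm into the gap, so nothing may stand hard against that face. Once above the rim it springs out, rests on the lip, about 12 mm higher than at first, and stays there when the pick is withdrawn.
- ring_grip (a point): Middle of the sprung arm's section at 34 deg, half-way up. Once the end is out, the ring lies tilted by some 7 deg and the arm can be pinched here across its 9 mm width, radially. The arm swings sideways like a hinge at 90 deg with about 2 N m/rad.
- pick_handle (a point): Centre of the pick's square yellow handle, 26 x 26 x 64 mm. Pick 144 mm long, 90 g, upright; z up, x the way the toe points. A 7 mm square shank on the handle's axis runs 80 mm down from the handle; at its foot a flat toe, 5 mm thick, 6 mm wide, its tip 14.5 mm from the shank's axis. The toe's underside is 112 mm below this point. 50 N on it is too hard.
- rack_hang (a point): Where the centre of the pick's handle belongs: 127 mm above the bench, the handle standing on a fork of two prongs, top 95 mm above the bench. The 15 mm slot between the prongs runs along this point's x axis, from 30 mm on the -x side (open end) to 39 mm on the +x side; the shank hangs in it, the toe lying along it (to -x at first).
- tray: Blue open tray, fixed, 190 (x) x 180 (y) mm outside, walls 4 mm thick and 28 mm high; origin at the centre of its underside, inner floor 4 mm up.
- cone_red: Red thread cone, 68 mm wide, 128 mm tall; origin under its centre. Leave alone.
- cone_blue: Blue thread cone, 68 mm wide, 128 mm tall; origin under its centre. Leave alone.
- cone_gold: Golden thread cone, 68 mm wide, 128 mm tall; origin under its centre. Leave alone.
- oil: Clear oil bottle with a red cap, 48 mm wide, 130 mm tall; origin under its centre. Leave alone.
- button_bowl: White button bowl, 100 mm wide, 45 mm high; origin under its centre. Leave alone.
- tape: Orange round tape measure, 64 mm wide, 22 mm high; origin under its centre. Leave alone.
Things that resemble listed ones, but are neither listed nor needed, are in the scene too. Of the things that look like the part that bears pick_handle, the smaller one is meant. Of the things that look like the part that bears ring_centre, the larger one is meant.

How it is judged:
By the outcome, as a careful person would: the job done as asked, in the order asked, and still so for the second after the job is handed in, with the robot touching nothing.
It also fails if it takes over 69 s, if anything falls off the work surface, if the arm or the gripper's body presses on something with over 40 N, if the wrist force passes 120 N, or if a joint passes its speed limit or range.

## Working session

There is one attempt and no reset: what is moved stays moved. The work goes in short steps, Python scripts to look and compute and a shell command to move; the robot and the scene stay as the last step left them, time stands still between calls to the robot, and variables do not carry over. Pictures are saved under pics/ and viewed, about 8 in all and at most 12, crops included, and the job is handed in when it is done.

```bash
ls; mkdir -p pics; cat > h.py <<'E'
import numpy as np,cv2
from bench import r
from scipy.spatial.transform import Rotation as Ro
def shot(n,f):
    c=r.camera(n); cv2.imwrite('pics/'+f+'.png',c['image'][:,:,::-1]); np.savez('pics/'+f+'.npz',**c); return c
def pts(c):
    z=c['range_z'].astype(float); v,u=np.mgrid[:z.shape[0],:z.shape[1]]; K=c['K']
    P=np.stack([(u-K[0,2])/K[0,0]*z,(v-K[1,2])/K[1,1]*z,z],-1)
    return (P-c['t'])@c['R']
def ray(c,u,v,h):
    d=np.linalg.inv(c['K'])@[u,v,1]; d=c['R'].T@d; o=-c['R'].T@c['t']; return o+d*(h-o[2])/d[2]
def proj(c,X):
    p=c['K']@(c['R']@np.array(X)+c['t']); return p[:2]/p[2]
E
python3 - <<'E'
from h import *
s=r.read_state(); print({k:np.round(v,3) for k,v in s.items()}, r.grip_depth)
print(Ro.from_quat(s['eef_rot']).as_matrix().round(3))
a=shot('top','t1');b=shot('scene','s1')
for c in(a,b): print((-c['R'].T@c['t']).round(3),c['K'][0,0])
cv2.imwrite('pics/ts.png',np.vstack([a['image'],b['image']])[:,:,::-1])
E
```

```text
pics
{'time': np.float64(0.0), 'joint_positions': array([ 1.16 ,  0.333, -0.065,  1.461,  0.022,  1.35 , -0.088]), 'joint_vel': array([-0.001,  0.001,  0.   ,  0.001, -0.   ,  0.001, -0.   ]), 'joint_torque': array([-0.0000e+00, -6.2325e+01,  2.4000e-02, -3.8988e+01, -6.1000e-02,
        4.0000e-02,  0.0000e+00]), 'ee_pos': array([ 0.236, -0.578,  0.222]), 'eef_rot': array([-0.136,  0.694, -0.693,  0.136]), 'ft_force': array([-0.025,  0.455,  0.002]), 'torque': array([ 0.017,  0.006, -0.003]), 'width': np.float64(0.087)} 0.0187
[[-0.926 -0.001  0.378]
 [-0.378  0.001 -0.926]
 [ 0.    -1.    -0.001]]
[ 0.341 -0.015  1.018] 420.56691780493014
[1.088 0.401 0.756] 415.3982526397998
```

View pics/t1.png

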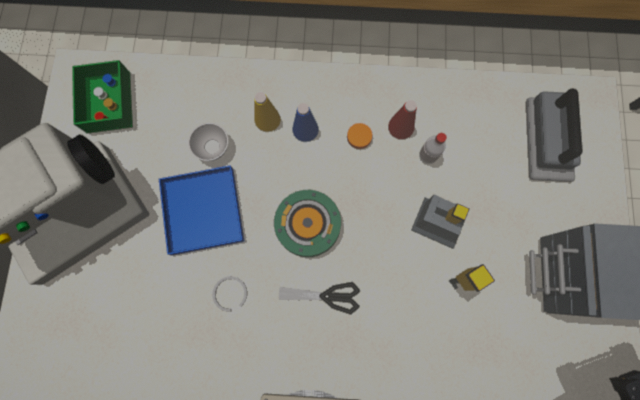

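View pics/s1.png

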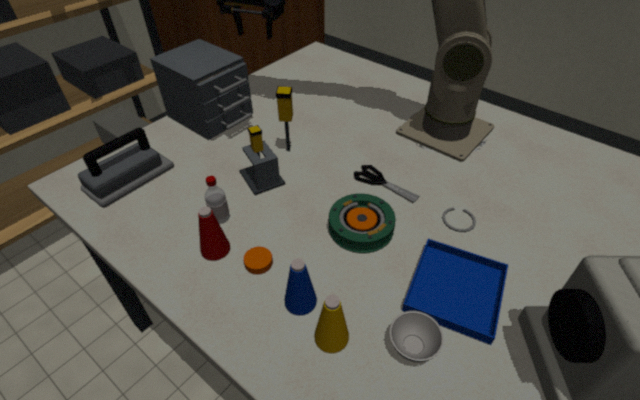

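```bash
python3 - <<'E'
from h import *
c=dict(np.load('pics/t1.npz')); P=pts(c); hsv=cv2.cvtColor(c['image'],cv2.COLOR_RGB2HSV)
def rep(n,m,zr,box=None):
    m=m&(P[...,2]>zr[0])&(P[...,2]<zr[1])&(c['range_z']>0)
    if box: b=np.zeros_like(m); b[box[1]:box[3],box[0]:box[2]]=1; m=m&b
    q=P[m]; (cx,cy),(w,h),a=cv2.minAreaRect((q[:,:2]*1000).astype(np.float32))
    print(n,m.sum(),'med',np.median(q,0).round(4),'rect',round(cx,1),round(cy,1),round(w,1),round(h,1),round(a,1),'z95',np.percentile(q[:,2],95).round(4)); return q
H,S,V=[hsv[...,i].astype(int) for i in range(3)]
rep('housing',(H>60)&(H<95)&(S>80),(.03,.06),(260,180,350,265))
rep('orange',(H<20)&(S>150),(.02,.06),(280,200,330,245))
rep('handle',(H>22)&(H<35)&(S>150),(.13,.19),(440,195,475,225))
rep('handle2',(H>22)&(H<35)&(S>150),(.05,.3),(450,260,500,300))
rep('rack',(S<90),(.085,.11),(410,190,475,250))
rep('rackbase',(S<90)&(V<120),(.004,.03),(405,185,475,250))
rep('tray',(H>100)&(H<125)&(S>120),(.0,.045),(150,160,250,260))
rep('trayrim',(H>100)&(H<125)&(S>120),(.022,.045),(150,160,250,260))
im=c['image'][:,:,::-1]
A=cv2.resize(im[180:265,265:350],(595,595)[:2],interpolation=cv2.INTER_CUBIC); B=cv2.resize(im[180:300,405:505],(200,240)); 
B=cv2.resize(im[180:300,410:510],(200,240),interpolation=cv2.INTER_CUBIC)
D=cv2.resize(im[265:325,200:260],(200,200),interpolation=cv2.INTER_CUBIC)
o=np.zeros((595,795,3),np.uint8);o[:,:595]=A;o[:240,595:]=B;o[300:500,595:]=D
cv2.imwrite('pics/crop1.png',cv2.convertScaleAbs(o,alpha=1.6))
E
```

```text
housing 1044 med [0.4879 0.0338 0.0408] rect 504.8 34.0 151.6 150.9 18.3 z95 0.0438
orange 621 med [0.5048 0.034  0.0341] rect 504.5 44.5 70.3 92.0 2.2 z95 0.0373
handle 131 med [ 0.5271 -0.2895  0.1584] rect 526.5 -288.8 24.0 23.7 70.1 z95 0.1607
handle2 324 med [ 0.3909 -0.3137  0.1995] rect 391.3 -313.9 34.4 34.6 35.6 z95 0.2016
rack 728 med [ 0.5253 -0.2648  0.0944] rect 531.9 -277.2 85.6 65.7 68.6 z95 0.0971
rackbase 730 med [ 0.5062 -0.2779  0.0076] rect 528.5 -284.1 110.3 88.9 68.6 z95 0.0124
tray 5229 med [0.5235 0.2994 0.0033] rect 523.9 295.2 190.1 179.5 14.4 z95 0.0255
trayrim 459 med [0.5032 0.2687 0.026 ] rect 523.8 295.2 189.7 179.5 14.4 z95 0.0291
```

View pics/crop1.png

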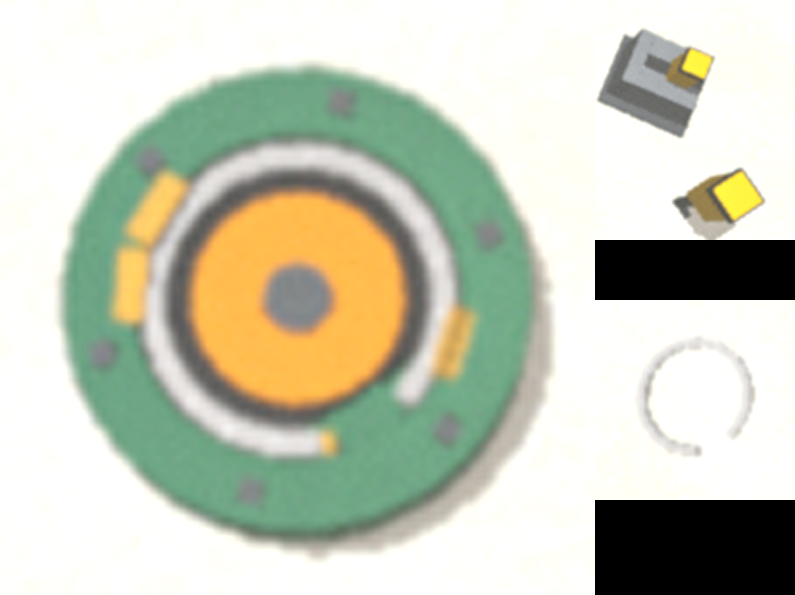

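```bash
cat >> h.py <<'E'
def st():
    s=r.read_state(); R=Ro.from_quat(s['eef_rot']).as_matrix(); return s,np.array(s['ee_pos']),R
def show(msg=''):
    s,p,R=st(); print(msg,'t%.2f'%s['time'],'p',p.round(4),'jaw%.1f'%np.degrees(np.arctan2(R[1,2],R[0,2])),'down',R[:,1].round(3),'F',np.round(s['ft_force'],1),'w%.4f'%s['width'],'q',np.round(s['joint_positions'],2))
def need(target,jaw=None,tilt=None):
    """total shift in present tool axes (mm) and turn about tool y (deg) for tool pointing down; also rotvec"""
    s,p,R=st(); d=R.T@(np.array(target)-p)*1000
    out='shift mm '+str(d.round(1))
    if jaw is not None:
        a=np.radians(jaw); z=np.array([np.cos(a),np.sin(a),0]); y=np.array([0,0,-1.]); x=np.cross(y,z)
        Rt=np.stack([x,y,z],1); out+=' turn deg '+str(np.degrees(Ro.from_matrix(R.T@Rt).as_rotvec()).round(1))
    print(out)
E
python3 - <<'E'
from h import *
c=dict(np.load('pics/t1.npz')); P=pts(c); q=P[c['range_z']>0]
a=np.array([.236,-.578]);b=np.array([.527,-.289]);L=np.linalg.norm(b-a);u=(b-a)/L
for s in np.arange(0,L+.01,.05):
    d=np.linalg.norm(q[:,:2]-(a+s*u),axis=1); m=(d<.12); print(round(s,2),(a+s*u).round(2),np.percentile(q[m,2],99.5).round(3) if m.any() else None)
show(); need([.527,-.289,.28],-111.4)
E
```

```text
0.0 [ 0.24 -0.58] 0.335
0.05 [ 0.27 -0.54] 0.335
0.1 [ 0.31 -0.51] 0.335
0.15 [ 0.34 -0.47] 0.334
0.2 [ 0.38 -0.44] 0.202
0.25 [ 0.41 -0.4 ] 0.201
0.3 [ 0.45 -0.37] 0.201
0.35 [ 0.48 -0.33] 0.201
0.4 [ 0.52 -0.3 ] 0.199
 t0.10 p [ 0.2362 -0.5783  0.2218] jaw-67.8 down [-0.001  0.001 -1.   ] F [-0.1 -0.  -0.2] w0.0871 q [ 1.16  0.33 -0.06  1.46  0.02  1.35 -0.09]
shift mm [-378.6  -58.  -157.9] turn deg [ 0.1 43.6  0. ]
```

```bash
python3 -m jog '[[0,-0.035,0,0,0,0],[0,-0.035,0,0,0,0],[0,-0.035,0,0,0,0],[-0.034,0,-0.014,0,0,0],[-0.034,0,-0.014,0,0,0],[-0.034,0,-0.014,0,0,0],[-0.034,0,-0.014,0,0,0],[-0.034,0,-0.014,0,0,0],[-0.034,0,-0.014,0,0,0],[-0.034,0,-0.014,0,0,0],[-0.034,0,-0.014,0,0,0],[-0.034,0,-0.014,0,0,0]]'
python3 -m jog '[[0,0.01,0,0,6,0],[0,0.01,0,0,6,0],[0,0.01,0,0,6,0],[0,0.01,0,0,6,0],[0,0.01,0,0,6,0],[0,0,0,0,6,0],[0,0,0,0,6,0],[0,0,0,0,2,0]]'
python3 -c "
from h import *
need([.527,-.289,.26],-111.4); show()
c=shot('wrist','w1'); print((-c['R'].T@c['t']).round(3),c['R'].round(2).tolist())"
```

```text
time: 1.1
ee_pos: [0.4725, -0.3435, 0.3262]
eef_rot: [-0.132, 0.698, -0.692, 0.127]
ft_force: [0.8, -1.7, 1.3]
width: 0.0871
time: 1.77
ee_pos: [0.4797, -0.3299, 0.2699]
eef_rot: [0.141, 0.696, -0.688, -0.151]
ft_force: [0.0, 0.0, 0.4]
width: 0.0873
shift mm [-26.9  10.  -56.4] turn deg [ 0.5 -2.4  0.9]
 t1.77 p [ 0.4797 -0.3299  0.2699] jaw-113.8 down [-0.012  0.015 -1.   ] F [0.  0.  0.4] w0.0873 q [ 0.69  0.24 -0.2   1.48  0.04  1.44 -1.49]
[ 0.549 -0.361  0.431] [[-0.4, -0.92, -0.01], [-0.88, 0.38, 0.28], [-0.26, 0.12, -0.96]]
```

```bash
python3 - <<'E'
from h import *
c=dict(np.load('pics/w1.npz')); P=pts(c); hsv=cv2.cvtColor(c['image'],cv2.COLOR_RGB2HSV)
H,S,V=[hsv[...,i].astype(int) for i in range(3)]; ok=c['range_z']>0
def rect(n,m):
    q=P[m&ok]; 
    if len(q)<20: print(n,len(q));return
    print(n,len(q),np.round(cv2.minAreaRect((q[:,:2]*1000).astype(np.float32))[0],1),np.round(cv2.minAreaRect((q[:,:2]*1000).astype(np.float32))[1:][0],1),cv2.minAreaRect((q[:,:2]*1000).astype(np.float32))[2],np.median(q,0).round(4))
Y=(H>20)&(H<36)&(S>130)
rect('handle top',Y&(abs(P[...,2]-.159)<.006))
near=(np.hypot(P[...,0]-.532,P[...,1]+.277)<.075)
rect('prong top',near&(S<110)&(abs(P[...,2]-.095)<.005))
E
```

```text
handle top 861 [ 476.2 -294.4] [137.9  33.5] 8.346978187561035 [ 0.5279 -0.2878  0.1596]
prong top 3000 [ 532.8 -274.4] [85.4 64. ] 69.16734313964844 [ 0.5438 -0.2718  0.0956]
```

View pics/w1.png

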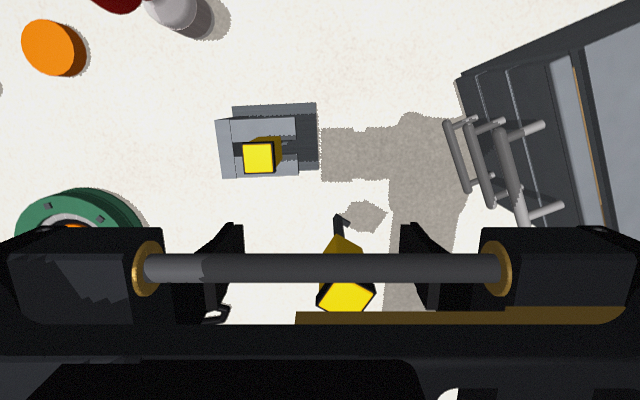

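```bash
python3 -m jog '[[-0.013,0,-0.029,0.5,-2.5,0.9],[-0.013,0,-0.029,0,0,0],[0,0.03,0,0,0,0],[0,0,0,0,0,0]]'
python3 -c "
from h import *
need([.5279,-.288,.118],-111); show()"
```

```text
time: 2.15
ee_pos: [0.5265, -0.2864, 0.2386]
eef_rot: [-0.129, -0.695, 0.695, 0.13]
ft_force: [-1.9, -0.2, -2.3]
width: 0.0869
shift mm [ -2.  120.6   0.9] turn deg [-0.  -0.1  0. ]
 t2.15 p [ 0.5265 -0.2864  0.2386] jaw-111.1 down [-0.001 -0.    -1.   ] F [-1.9 -0.2 -2.3] w0.0869 q [ 0.61  0.28 -0.24  1.5   0.07  1.37 -1.57]
```

```bash
python3 -m jog '[[-0.002,0.028,0.001,0,0,0],[0,0.028,0,0,0,0],[0,0.028,0,0,0,0],[0,0.02,0,0,0,0],[0,0.01,0,0,0,0],[0,0,0,0,0,0]]'
python3 -c "
from h import *
need([.5279,-.288,.118],-111); show()"
```

```text
time: 2.65
ee_pos: [0.5282, -0.2907, 0.1258]
eef_rot: [-0.129, -0.695, 0.696, 0.127]
ft_force: [0.6, -0.3, 0.6]
width: 0.087
shift mm [ 1.3  7.8 -2.4] turn deg [-0.1  0.1 -0.1]
 t2.65 p [ 0.5282 -0.2907  0.1258] jaw-110.9 down [ 0.001 -0.003 -1.   ] F [ 0.6 -0.3  0.6] w0.0870 q [ 0.62  0.36 -0.23  1.63  0.09  1.15 -1.58]
```

```bash
python3 -m jog '[[0.0013,0.006,-0.0024,0,0,0],[0,0,0,0,0,0]]'
python3 -m jog '[[0,0,0,0,0,0],[0,0,0,0,0,0],[0,0,0,0,0,0],[0,0,0,0,0,0],[0,0,0,0,0,0],[0,0,0,0,0,0],[0,0,0,0,0,0],[0,0,0,0,0,0]]' -1 30
python3 -c "
from h import *
need([.5279,-.288,.118],-111); show()"
```

```text
time: 2.82
ee_pos: [0.5281, -0.2889, 0.1214]
eef_rot: [-0.129, -0.694, 0.696, 0.127]
ft_force: [0.2, 0.4, 0.4]
width: 0.0874
time: 3.48
ee_pos: [0.5307, -0.2903, 0.1272]
eef_rot: [-0.132, -0.693, 0.697, 0.124]
ft_force: [1.2, -0.4, -0.6]
width: 0.0417
shift mm [ 3.6  9.2 -1.2] turn deg [-0.2  0.1 -0.6]
 t3.48 p [ 0.5307 -0.2903  0.1272] jaw-110.9 down [ 0.009 -0.007 -1.   ] F [ 1.2 -0.4 -0.6] w0.0417 q [ 0.61  0.36 -0.24  1.64  0.09  1.15 -1.58]
```

```bash
python3 -m jog '[[0.002,0.002,-0.001,0,0,0.3],[0.001,0.002,0,0,0,0.3],[0.0005,0.001,0,0,0,0],[0.0004,0.001,0,0,0,0],[0.0004,0.001,0,0,0,0],[0.0004,0.001,0,0,0,0]]'
python3 -c "
from h import *
need([.5279,-.288,.118],-111); show()"
```

```text
time: 3.98
ee_pos: [0.5283, -0.2883, 0.1226]
eef_rot: [-0.138, -0.692, 0.699, 0.118]
ft_force: [-1.9, 0.8, 6.8]
width: 0.0258
shift mm [ 0.6  4.5 -0.1] turn deg [-0.2  0.1 -1.7]
 t3.98 p [ 0.5283 -0.2883  0.1226] jaw-110.9 down [ 0.026 -0.014 -1.   ] F [-1.9  0.8  6.8] w0.0258 q [ 0.62  0.34 -0.24  1.67  0.09  1.11 -1.58]
```

```bash
python3 -m jog '[[0.0008,-0.01,0,0,0,0],[0.0008,-0.02,0,0,0,0],[0.001,-0.02,0,0,0,0]]'
python3 -c "
from h import *
need([.5283,-.2883,.25],-111); show()"
```

```text
time: 4.23
ee_pos: [0.5227, -0.2856, 0.1699]
eef_rot: [-0.136, -0.693, 0.698, 0.12]
ft_force: [4.8, -1.0, -3.8]
width: 0.0261
shift mm [ -8.2 -79.9   0.8] turn deg [-0.2  0.1 -1.4]
 t4.23 p [ 0.5227 -0.2856  0.1699] jaw-110.9 down [ 0.022 -0.012 -1.   ] F [ 4.8 -1.  -3.8] w0.0261 q [ 0.62  0.29 -0.24  1.63  0.08  1.21 -1.57]
```

```bash
python3 -m jog '[[-0.004,-0.003,0,0,0,0],[-0.002,-0.025,0,0,0,0],[0,-0.03,0,0,0,0],[0,-0.03,0,0,0,0],[0,-0.005,0,0,0,0],[0,0,0,0,0,0]]'
python3 -c "
from h import *
need([.5283,-.2883,.27],-111); show()
c=shot('scene','s2'); cv2.imwrite('pics/s2c.png',cv2.resize(c['image'][60:220,200:360,::-1],(560,560),interpolation=cv2.INTER_CUBIC))"
```

```text
time: 4.73
ee_pos: [0.5263, -0.2867, 0.2682]
eef_rot: [-0.136, -0.693, 0.698, 0.12]
ft_force: [-0.3, 0.3, -2.4]
width: 0.0259
shift mm [-2.5 -1.8  0.8] turn deg [-0.2  0.1 -1.4]
 t4.73 p [ 0.5263 -0.2867  0.2682] jaw-110.9 down [ 0.022 -0.012 -1.   ] F [-0.3  0.3 -2.4] w0.0259 q [ 0.62  0.25 -0.24  1.48  0.06  1.4  -1.56]
```

View pics/s2c.png

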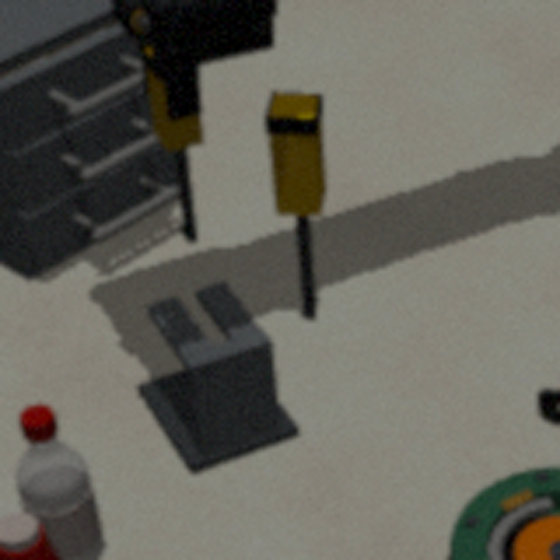

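```bash
python3 -m jog '[[0.0187,0,-0.0285,0,0,0],[0.0187,0,-0.0285,0,0,0],[0.0187,0,-0.0285,0,0,0],[0.0187,0,-0.0285,0,0,0],[0.0187,0,-0.0285,0,0,0],[0.0187,0,-0.0285,0,0,0],[0.0187,0,-0.0285,0,0,0],[0.0187,0,-0.0285,0,0,0],[0.0187,0,-0.0285,0,0,0],[0,0,0,0,0,0]]'
python3 -m jog '[[0,0.005,0,0,-6.6,0],[0,0.005,0,0,-6.6,0],[0,0.005,0,0,-6.6,0],[0,0.005,0,0,-6.6,0],[0,0.005,0,0,-6.6,0],[0,0.005,0,0,-6.6,0],[0,0.005,0,0,-6.6,0],[0,0.005,0,0,-6.6,0],[0,0,0,0,0,0]]'
python3 -c "
from h import *
need([.4615,.0149,.2],-57.5); show()"
```

```text
time: 5.62
ee_pos: [0.4514, 0.0232, 0.2453]
eef_rot: [-0.131, -0.692, 0.698, 0.129]
ft_force: [0.6, 1.0, -0.5]
width: 0.0261
time: 6.37
ee_pos: [0.4447, 0.0239, 0.1904]
eef_rot: [0.216, -0.674, 0.677, -0.203]
ft_force: [-0.9, -0.6, -1.1]
width: 0.0259
shift mm [-8.6 -9.8 16.9] turn deg [0.1 2.  1.1]
 t6.37 p [0.4447 0.0239 0.1904] jaw-55.5 down [-0.017 -0.01  -1.   ] F [-0.9 -0.6 -1.1] w0.0259 q [ 0.34 -0.   -0.49  1.92  0.    1.25 -1.13]
```

```bash
python3 -m jog '[[-0.004,-0.005,0.008,0,2,1.4],[-0.003,-0.003,0.008,0,0,1.4],[0,0,0,0,0,0]]'
python3 -c "
from h import *
need([.4615,.0149,.2],-57.5); show()
c=shot('wrist','w2')
shot('top','t2');shot('scene','s3')"
```

```text
time: 6.62
ee_pos: [0.4598, 0.0132, 0.197]
eef_rot: [-0.183, 0.684, -0.676, 0.204]
ft_force: [-0.3, -0.9, -1.2]
width: 0.0259
shift mm [-2.4 -2.9 -0.6] turn deg [ 0.2 -0.8 -1.8]
 t6.62 p [0.4598 0.0132 0.197 ] jaw-58.3 down [ 0.025  0.02  -0.999] F [-0.3 -0.9 -1.2] w0.0259 q [ 0.36 -0.01 -0.47  1.91 -0.02  1.22 -1.12]
```

View pics/w2.png

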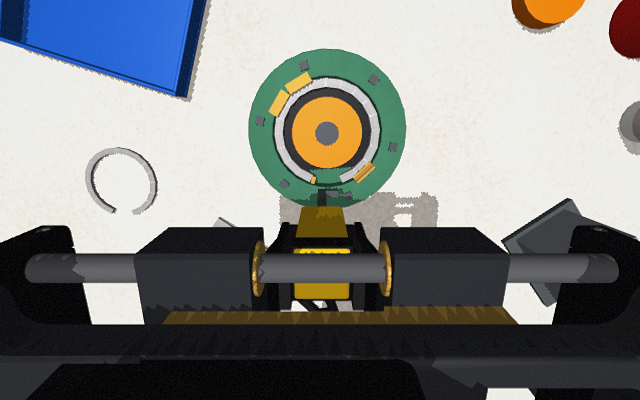

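```bash
python3 - <<'E'
from h import *
for f,box in(('w2',(240,40,415,215)),('t1',(260,180,355,265))):
    c=dict(np.load(f'pics/{f}.npz')); P=pts(c); hsv=cv2.cvtColor(c['image'],cv2.COLOR_RGB2HSV)
    H,S,V=[hsv[...,i].astype(int) for i in range(3)]
    b=np.zeros(H.shape,bool); b[box[1]:box[3],box[0]:box[2]]=1
    # world xy by ray at z=.042
    v,u=np.mgrid[:400,:640]; d=np.stack([(u-c['K'][0,2])/c['K'][0,0],(v-c['K'][1,2])/c['K'][1,1],np.ones(u.shape)],-1)@c['R']; o=-c['R'].T@c['t']
    def at(h): return (o+d*((h-o[2])/d[...,2])[...,None])[...,:2]
    OR=(b&(H<20)&(S>150)&(V>90)).astype(np.uint8)
    n,l,s,ce=cv2.connectedComponentsWithStats(OR); 
    k=1+np.argmax(s[1:,4]); C=None
    A=at(.035)[l==k]; (cx,cy),rad=cv2.minEnclosingCircle((A*1000).astype(np.float32)); print(f,'orange disc mean',(A.mean(0)*1000).round(1),'mec',cx,cy,rad)
    G=b&(H>60)&(H<95)&(S>60)
    cn=max(cv2.findContours(G.astype(np.uint8),0,1)[0],key=cv2.contourArea)[:,0]
    q=at(.042)[cn[:,1],cn[:,0]]*1000
    # keep outer edge, robust circle fit
    for it in range(6):
        M=np.c_[2*q,np.ones(len(q))]; x=np.linalg.lstsq(M,(q**2).sum(1),rcond=None)[0]; R=np.sqrt(x[2]+x[:2]@x[:2]); e=np.abs(np.linalg.norm(q-x[:2],axis=1)-R); q=q[e<max(2,np.percentile(e,90))]
    print(' green circle',x[:2].round(1),R.round(1),len(q))
    C=np.array([cx,cy])
    Yl=(b&(H>8)&(H<30)&(S>80)&(V>60)).astype(np.uint8)
    n,l,s,ce=cv2.connectedComponentsWithStats(Yl)
    for i in range(1,n):
        if 4<s[i,4]<400:
            p=at(.040)[l==i].mean(0)*1000; dd=p-x[:2]; print('  yellow',ce[i].round(0),s[i,4],'r%.1f ang%.1f'%(np.hypot(*dd),np.degrees(np.arctan2(dd[1],dd[0]))))
    if f=='w2':
        m=(c['range_z']>0)&(P[...,2]>.075)&(P[...,2]<.16)&(np.hypot(P[...,0]-.46,P[...,1]-.013)<.03)
        for z0 in np.arange(.078,.16,.008):
            q=P[m&(abs(P[...,2]-z0)<.004)]; 
            if len(q)>3: print('  z%.3f'%z0,len(q),q.mean(0).round(4),'along toe',np.percentile((q[:,:2]-[.46,.013])@[.537,-.843],[2,98]).round(4),'ex',np.percentile((q[:,:2]-[.46,.013])@[-.843,-.537],[2,98]).round(4))
E
```

```text
w2 orange disc mean [507.5  37.6] mec 506.7418518066406 37.087711334228516 36.22175598144531
 green circle [507.   37.4] 78.4 422
  yellow [363. 172.] 207 r55.4 ang-104.4
  yellow [313. 179.] 37 r49.8 ang-164.7
  yellow [322. 210.] 362 r81.7 ang-151.8
  z0.094 117 [0.4669 0.0091 0.0948] along toe [-0.0029  0.0137] ex [-0.0068  0.0002]
  z0.102 19 [0.465  0.0171 0.1016] along toe [-0.0037  0.002 ] ex [-0.0067 -0.0061]
  z0.110 20 [0.4649 0.0169 0.1095] along toe [-0.0036  0.0023] ex [-0.0065 -0.0059]
  z0.118 23 [0.4647 0.0168 0.1178] along toe [-0.0034  0.0022] ex [-0.0063 -0.0057]
  z0.126 26 [0.4646 0.0166 0.1262] along toe [-0.0037  0.0026] ex [-0.0062 -0.0054]
  z0.134 31 [0.4645 0.0164 0.134 ] along toe [-0.0039  0.0029] ex [-0.0062 -0.0052]
  z0.142 14 [0.4647 0.0159 0.1401] along toe [-0.0036  0.0028] ex [-0.0058 -0.0051]
t1 orange disc mean [505.1  33.6] mec 505.4221496582031 33.6518440246582 35.986839294433594
 green circle [504.   33.3] 76.7 184
  yellow [285. 215.] 101 r55.6 ang73.9
  yellow [329. 229.] 39 r53.6 ang-102.5
  yellow [312. 243.] 6 r50.0 ang-164.6
```

```bash
python3 -m jog '[[0,0.01,0,0,-3,0],[0,0.01,0,0,-0.6,0],[0,0,0,0,0,0]]'
python3 -c "
from h import *
need([.4626,.0143,.153],-54.8); show()"
```

```text
time: 7.02
ee_pos: [0.4597, 0.0155, 0.1767]
eef_rot: [-0.205, 0.677, -0.67, 0.226]
ft_force: [-0.7, -0.4, -0.8]
width: 0.0256
shift mm [-0.9 23.8  2.7] turn deg [ 0.1  0.3 -1.8]
 t7.02 p [0.4597 0.0155 0.1767] jaw-54.5 down [ 0.024  0.019 -1.   ] F [-0.7 -0.4 -0.8] w0.0256 q [ 0.35  0.01 -0.47  1.94 -0.01  1.17 -1.06]
```

```bash
python3 -m jog '[[-0.0005,0.012,0.002,0,0,0],[-0.0005,0.011,0.0015,0,0,0],[0,0.001,0,0,0,0]]'
cat > meas.py <<'E'
from h import *
import sys
def meas(f,psi=-144.8,C=(.507,.0373),ztop=None):
    c=dict(np.load(f'pics/{f}.npz')); P=pts(c); ok=c['range_z']>0
    a=np.radians(psi); ex=np.array([np.cos(a),np.sin(a)]); ey=np.array([-ex[1],ex[0]])
    X=(P[...,:2]-C)@ex*1000; Y=(P[...,:2]-C)@ey*1000; Z=P[...,2]*1000
    return c,X,Y,Z,ok
E
python3 - <<'E'
from meas import *
need([.4626,.0143,.153],-54.8); show()
shot('wrist','w3'); c,X,Y,Z,ok=meas('w3')
m=ok&(X>30)&(X<60)&(abs(Y)<35)&(Z>44)&(Z<110)
for z in range(46,110,6):
    k=m&(abs(Z-z)<3)
    if k.sum()>4: print(z,k.sum(),'X',np.percentile(X[k],[2,98]).round(1),'Y',np.percentile(Y[k],[2,98]).round(1),Z[k].mean().round(1))
p=proj(c,[.466,.0085,.036]).astype(int); print(p)
x0,y0=p[0]-60,p[1]-70
cv2.imwrite('pics/w3c.png',cv2.convertScaleAbs(cv2.resize(c['image'][max(y0,0):y0+120,x0:x0+130,::-1],(650,600),interpolation=cv2.INTER_CUBIC),alpha=1.4))
print(x0,y0)
E
```

```text
time: 7.27
ee_pos: [0.4634, 0.0142, 0.1521]
eef_rot: [-0.204, 0.677, -0.67, 0.225]
ft_force: [-0.5, -0.7, -1.4]
width: 0.0256
shift mm [ 0.6 -0.9 -0.5] turn deg [ 0.   0.1 -1.8]
 t7.27 p [0.4634 0.0142 0.1521] jaw-54.7 down [ 0.025  0.018 -1.   ] F [-0.5 -0.7 -1.4] w0.0256 q [ 0.35  0.04 -0.47  1.96  0.    1.12 -1.08]
46 63 X [38.7 56.1] Y [-30.8  34.9] 45.7
52 102 X [42.5 48.9] Y [-8.6  8. ] 50.5
58 14 X [42.2 42.8] Y [-9.4 -3.4] 58.9
64 15 X [42.5 43.1] Y [-9.3 -3.5] 64.3
70 15 X [42.7 43.3] Y [-9.  -3.8] 70.1
76 18 X [42.8 43.5] Y [-9.2 -3.6] 76.0
82 19 X [42.8 43.5] Y [-9.9 -3.2] 82.3
88 23 X [43.  43.8] Y [-9.8 -2.9] 88.1
94 24 X [43.2 43.9] Y [-9.7 -3. ] 94.2
100 5 X [43.2 43.5] Y [-7.4 -3.1] 97.5
[328 194]
268 124
```

View pics/w3c.png

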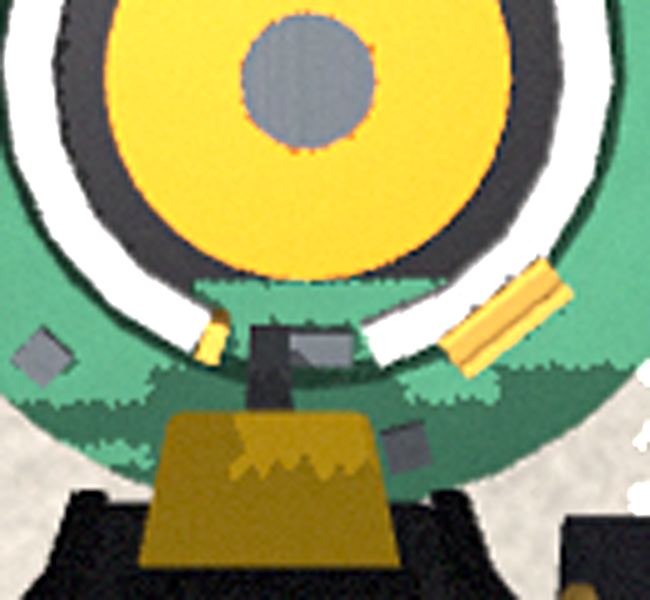

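```bash
python3 - <<'E'
from meas import *
c=dict(np.load('pics/w3.npz')); C=np.array([.507,.0373]); a=np.radians(-144.8); ex=np.array([np.cos(a),np.sin(a)]); ey=np.array([-ex[1],ex[0]])
f=lambda n,x,y,h:print(n,[round(float(v),1) for v in ((ray(c,268+x/5,124+y/5,h)[:2]-C)*1000@np.c_[ex,ey])])
f('post R',227,340,.036);f('post L',197,350,.036);f('end in',363,330,.036);f('end out',385,367,.036);f('tip',352,347,.050);f('shank L',250,340,.050)
f('unsprung',205,330,.036);f('lip in L',440,345,.042);f('lip in R',545,258,.042);f('hub',308,82,.035); f('lip out',570,293,.042); f('lip outL',468,378,.042)
E
```

```text
post R [47.8, -13.9]
post L [49.7, -19.5]
end in [45.8, 11.1]
end out [52.8, 15.3]
tip [45.6, 8.4]
shank L [44.4, -9.5]
unsprung [45.9, -18.0]
lip in L [47.1, 24.7]
lip in R [31.0, 43.0]
hub [0.7, 0.6]
lip out [37.4, 47.8]
lip outL [53.3, 30.0]
```

```bash
python3 -m jog '[[0.0005,0.008,-0.0005,0,0,0],[-0.0003,0.008,-0.0003,0,0,0],[0,0.001,0,0,0,0]]'
python3 -c "
from h import *
need([.4622,.0142,.131],-54.8); show()"
```

```text
time: 7.57
ee_pos: [0.4638, 0.0156, 0.1353]
eef_rot: [-0.203, 0.677, -0.67, 0.225]
ft_force: [0.4, 0.0, -1.1]
width: 0.0259
shift mm [2.2 4.3 0.2] turn deg [ 0.   0.1 -1.8]
 t7.57 p [0.4638 0.0156 0.1353] jaw-54.7 down [ 0.026  0.019 -0.999] F [ 0.4  0.  -1.1] w0.0259 q [ 0.35  0.06 -0.48  1.98  0.01  1.08 -1.09]
```

```bash
python3 -m jog '[[0.0015,0.0025,0,0,0,0],[0.0008,0.0015,0,0,0,0],[0,0.0005,0,0,0,0]]'
python3 -c "
from meas import *
need([.4622,.0142,.131],-54.8); show()
shot('wrist','w4'); c,X,Y,Z,ok=meas('w4')
m=ok&(X>36)&(X<56)&(abs(Y)<13)
for z in (24,26,28,30,32,38,44,50,56,62,70):
    k=m&(abs(Z-z)<1.5)
    if k.sum()>4: print(z,k.sum(),'X',np.percentile(X[k],[2,98]).round(1),'Y',np.percentile(Y[k],[2,98]).round(1))
"
```

```text
time: 7.82
ee_pos: [0.4617, 0.0144, 0.1302]
eef_rot: [-0.204, 0.677, -0.67, 0.225]
ft_force: [0.9, 0.6, -0.2]
width: 0.0255
shift mm [-0.3 -0.8  0.4] turn deg [ 0.   0.1 -1.8]
 t7.82 p [0.4617 0.0144 0.1302] jaw-54.7 down [ 0.026  0.019 -0.999] F [ 0.9  0.6 -0.2] w0.0255 q [ 0.35  0.06 -0.48  1.99  0.01  1.07 -1.09]
24 181 X [39.3 55. ] Y [-12.4  12.1]
26 44 X [43.5 55.1] Y [-10.8  11.7]
28 117 X [43.5 54.9] Y [-9.4 10.4]
30 78 X [36.2 55. ] Y [-12.3  12.6]
32 36 X [36.7 55. ] Y [-11.   12.4]
38 29 X [43.6 55. ] Y [-12.5  12.5]
44 12 X [43.8 55.8] Y [-11.5  12.1]
50 9 X [43.8 44.3] Y [-10.3  -4.7]
56 6 X [44.  44.5] Y [-10.   -5.5]
62 10 X [44.2 44.7] Y [-10.7  -4.1]
70 11 X [44.2 44.9] Y [-10.6  -4.2]
```

```bash
python3 -m jog '[[0.0002,0.0005,0.004,0,0,0],[0.0002,0.0005,0.0035,0,0,0],[0,0.0005,0.001,0,0,0],[0,0.0003,0,0,0,0]]'
python3 -c "
from meas import *
need([.4622,.0142,.131],-54.8); show()
shot('wrist','w5'); c,X,Y,Z,ok=meas('w5')
m=ok&(X>40)&(X<46)&(abs(Y)<13)
for z in (44,50,56,62,70):
    k=m&(abs(Z-z)<2)
    if k.sum()>4: print(z,k.sum(),'X',np.percentile(X[k],[2,98]).round(1),'Y',np.percentile(Y[k],[2,98]).round(1))
"
```

```text
time: 8.2
ee_pos: [0.4675, 0.0069, 0.1295]
eef_rot: [-0.203, 0.677, -0.67, 0.226]
ft_force: [-2.0, 0.6, 2.3]
width: 0.0259
shift mm [ 0.1 -1.5 -9. ] turn deg [-0.   0.1 -1.9]
 t8.20 p [0.4675 0.0069 0.1295] jaw-54.7 down [ 0.027  0.019 -0.999] F [-2.   0.6  2.3] w0.0259 q [ 0.36  0.07 -0.47  1.98  0.02  1.07 -1.07]
44 9 X [43.6 44. ] Y [-0.8  4.9]
50 12 X [43.6 44.1] Y [-1.4  4.7]
56 10 X [43.7 44.4] Y [-1.4  4.7]
62 15 X [43.6 44.4] Y [-1.2  4.7]
70 17 X [44.1 44.5] Y [-1.1  5.4]
```

```bash
python3 -m jog '[[0,-0.002,-0.0005,0,0,0],[0,-0.002,0,0,0,0],[0,-0.002,0,0,0,0]]'
python3 -m jog '[[0,-0.002,0,0,0,0],[0,-0.002,0,0,0,0]]'
python3 -c "
from h import *
need([.4673,.0074,.146],-54.8); show()"
```

```text
time: 8.5
ee_pos: [0.4667, 0.0071, 0.1352]
eef_rot: [-0.203, 0.677, -0.67, 0.225]
ft_force: [0.9, 2.0, -5.9]
width: 0.0261
time: 8.67
ee_pos: [0.4658, 0.008, 0.1382]
eef_rot: [-0.204, 0.678, -0.669, 0.225]
ft_force: [3.8, 2.1, -16.8]
width: 0.0256
shift mm [-1.1 -7.7  1.3] turn deg [ 0.1  0.1 -1.9]
 t8.67 p [0.4658 0.008  0.1382] jaw-54.7 down [ 0.025  0.021 -0.999] F [  3.8   2.1 -16.8] w0.0256 q [ 0.36  0.06 -0.47  1.97  0.01  1.09 -1.07]
```

```bash
python3 -m jog '[[-0.0005,-0.0015,0.0007,0,0,0],[0,-0.0015,0.0003,0,0,0],[0,-0.0015,0,0,0,0]]'
python3 -c "
from h import *
need([.4673,.0074,.146],-54.8); show()
shot('wrist','w6')"
```

```text
time: 8.92
ee_pos: [0.4662, 0.0072, 0.1428]
eef_rot: [-0.204, 0.678, -0.669, 0.225]
ft_force: [0.7, 1.3, -3.2]
width: 0.026
shift mm [-1.1 -3.1  0.5] turn deg [ 0.2  0.1 -1.8]
 t8.92 p [0.4662 0.0072 0.1428] jaw-54.7 down [ 0.024  0.02  -1.   ] F [ 0.7  1.3 -3.2] w0.0260 q [ 0.36  0.06 -0.47  1.97  0.01  1.1  -1.07]
```

```bash
python3 - <<'E'
from meas import *
c,X,Y,Z,ok=meas('w6')
rad=np.hypot(X,Y);ang=np.degrees(np.arctan2(Y,X)); S=cv2.cvtColor(c['image'],cv2.COLOR_RGB2HSV)[...,1]
for a in range(10,100,8):
    k=ok&(abs(ang-a)<3)&(rad>38)&(rad<60)&(S<60)&(Z>32)&(Z<75); 
    if k.sum(): print(a,k.sum(),'Z',np.percentile(Z[k],[50,90]).round(1),'r',np.percentile(rad[k],[5,95]).round(1))
p=proj(c,[.466,.0085,.036]).astype(int); x0,y0=p[0]-60,p[1]-60
cv2.imwrite('pics/w6c.png',cv2.convertScaleAbs(cv2.resize(c['image'][y0:y0+110,x0:x0+130,::-1],(650,550),interpolation=cv2.INTER_CUBIC),alpha=1.4))
E
```

```text
10 45 Z [41.  46.5] r [43.2 49.6]
18 60 Z [46.9 47.6] r [41.9 49.7]
26 57 Z [46.7 48. ] r [42.  49.5]
34 56 Z [46.5 47.4] r [42.6 49.8]
42 54 Z [46.2 47.5] r [42.3 49.5]
50 61 Z [46.3 47.2] r [42.8 50.2]
58 62 Z [45.8 46.6] r [43.1 50.7]
66 63 Z [45.5 46.4] r [43.3 50.9]
74 68 Z [44.6 45.6] r [44.1 51.9]
82 66 Z [44.3 45.3] r [44.  51.7]
90 72 Z [43.7 44.6] r [44.8 52.6]
98 71 Z [42.9 43.8] r [44.6 52.8]
```

View pics/w6c.png

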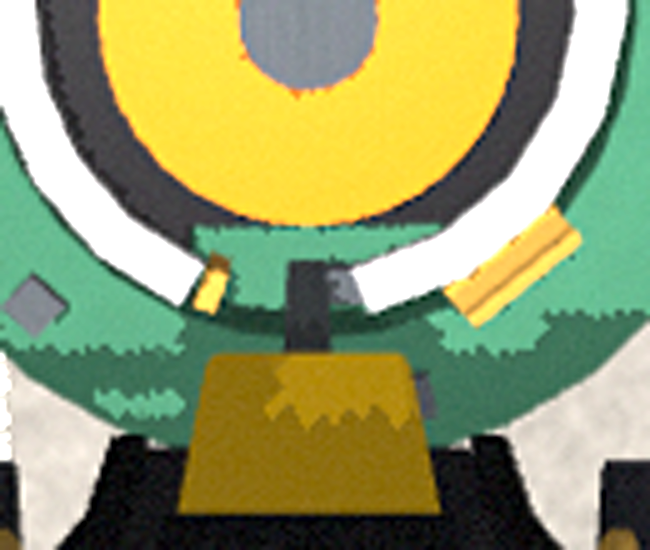

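```bash
python3 -m jog '[[-0.0003,-0.0012,0.0003,0,0,0],[0,-0.0012,0,0,0,0],[0,-0.0012,0,0,0,0],[0,-0.0012,0,0,0,0]]'
cat > ringz.py <<'E'
from meas import *
import sys
f=sys.argv[1]; show(); shot('wrist',f); c,X,Y,Z,ok=meas(f)
rad=np.hypot(X,Y);ang=np.degrees(np.arctan2(Y,X)); S=cv2.cvtColor(c['image'],cv2.COLOR_RGB2HSV)[...,1]
for a in range(10,100,8):
    k=ok&(abs(ang-a)<3)&(rad>38)&(rad<65)&(S<50)&(Z>32)&(Z<75)
    if k.sum(): print(a,k.sum(),'Z',np.percentile(Z[k],[50,90]).round(1),'r',np.percentile(rad[k],[5,95]).round(1))
E
python3 ringz.py w7
```

```text
time: 9.3
ee_pos: [0.4673, 0.006, 0.1495]
eef_rot: [-0.204, 0.677, -0.67, 0.225]
ft_force: [-0.4, 0.3, -2.6]
width: 0.0257
 t9.30 p [0.4673 0.006  0.1495] jaw-54.7 down [ 0.026  0.019 -0.999] F [-0.4  0.3 -2.6] w0.0257 q [ 0.36  0.05 -0.47  1.96  0.01  1.11 -1.06]
10 50 Z [47.8 59.4] r [43.2 49.3]
18 62 Z [53.7 54.9] r [43.7 51.3]
26 60 Z [53.9 55.2] r [43.5 50.9]
34 59 Z [54.2 55.4] r [43.7 51. ]
42 57 Z [54.1 55.1] r [43.6 50.3]
50 56 Z [54.  54.9] r [43.8 51.1]
58 61 Z [53.3 54.6] r [43.9 51.3]
66 60 Z [52.9 53.9] r [43.8 51.1]
74 75 Z [52.1 53.2] r [44.4 64.6]
82 65 Z [51.3 52.4] r [44.2 51.6]
90 63 Z [50.6 51.7] r [44.6 51.9]
98 69 Z [49.4 50.3] r [44.6 52.5]
```

```bash
python3 -m jog '[[0,0.002,0.0005,0,0,0],[0,0.002,0,0,0,0],[0,0.0025,0,0,0,0],[0,0.0025,0,0,0,0]]'
python3 ringz.py w8
```

```text
time: 9.68
ee_pos: [0.4686, 0.0055, 0.1408]
eef_rot: [-0.203, 0.677, -0.671, 0.225]
ft_force: [0.3, -0.3, -1.5]
width: 0.0259
 t9.68 p [0.4686 0.0055 0.1408] jaw-54.7 down [ 0.028  0.018 -0.999] F [ 0.3 -0.3 -1.5] w0.0259 q [ 0.36  0.06 -0.47  1.97  0.01  1.09 -1.07]
10 56 Z [39.7 66.8] r [42.2 48.2]
18 73 Z [48.2 49.6] r [44.3 51.7]
26 62 Z [48.5 49.5] r [44.1 51.7]
34 61 Z [48.7 49.6] r [44.6 51.9]
42 63 Z [48.6 49.6] r [44.5 51.7]
50 59 Z [48.5 49.4] r [44.6 51.9]
58 68 Z [47.9 48.9] r [45.1 52.9]
66 67 Z [47.7 48.7] r [45.  52.5]
74 76 Z [47.2 48. ] r [45.5 64.6]
82 67 Z [46.6 47.7] r [45.3 52.9]
90 76 Z [45.9 47. ] r [45.6 53.4]
98 73 Z [45.  46.1] r [45.7 53.6]
```

```bash
python3 -m jog '[[0.0003,0.0005,-0.004,0,0,0],[0.0003,0.0003,-0.004,0,0,0],[0,0,-0.001,0,0,0]]'
python3 ringz.py w9
```

```text
time: 9.98
ee_pos: [0.462, 0.0131, 0.1389]
eef_rot: [-0.203, 0.677, -0.67, 0.225]
ft_force: [0.2, -0.2, -0.7]
width: 0.0261
 t9.98 p [0.462  0.0131 0.1389] jaw-54.7 down [ 0.026  0.019 -0.999] F [ 0.2 -0.2 -0.7] w0.0261 q [ 0.35  0.05 -0.47  1.98  0.01  1.09 -1.08]
10 22 Z [36.7 38.1] r [43.5 63.5]
18 68 Z [48.2 49.1] r [44.4 64.6]
26 63 Z [48.5 49.6] r [44.  51.6]
34 64 Z [48.6 49.6] r [44.6 52.2]
42 65 Z [48.6 49.5] r [44.5 51.8]
50 63 Z [48.2 49.2] r [44.6 52. ]
58 69 Z [48.2 48.9] r [44.9 52.6]
66 70 Z [47.7 48.5] r [45.  52.6]
74 81 Z [47. 48.] r [45.5 64.5]
82 70 Z [46.6 47.4] r [45.3 53.1]
90 77 Z [46.  46.9] r [45.8 53.4]
98 77 Z [45.1 46.2] r [45.6 53.6]
```

```bash
python3 -m jog '[[0,-0.006,-0.001,0,0,0],[0,-0.012,0,0,0,0],[0,-0.025,0,0,0,0],[0,-0.033,0,0,0,0],[0,-0.03,0,0,0,0],[0,-0.02,0,0,0,0],[0,0,0,0,6,0],[0,0,0,0,7,0],[0,0,0,0,7,0],[0,0,0,0,7,0],[0,0,0,0,7,0],[0,0,0,0,7,0]]'
python3 -m jog '[[0,0,0,0,7,0],[0,0,0,0,7,0],[0,0,0,0,0,0]]'
python3 -c "
from h import *
need([.5279,-.288,.26],-111); show()"
```

```text
time: 11.03
ee_pos: [0.4573, 0.0133, 0.2788]
eef_rot: [0.051, 0.713, -0.699, -0.029]
ft_force: [-0.2, -0.5, -1.5]
width: 0.0254
time: 11.28
ee_pos: [0.4572, 0.0136, 0.2808]
eef_rot: [0.141, 0.703, -0.687, -0.119]
ft_force: [-0.2, -0.7, -0.3]
width: 0.0263
shift mm [-174.3   17.9  256.3] turn deg [ 1.6 -0.2 -1.5]
 t11.28 p [0.4572 0.0136 0.2808] jaw-111.1 down [ 0.035  0.017 -0.999] F [-0.2 -0.7 -0.3] w0.0263 q [ 0.41 -0.08 -0.49  1.79 -0.05  1.38 -2.02]
```

```bash
python3 -m jog '[[-0.021,0,0.031,0.8,0,0],[-0.021,0,0.031,0.8,0,0],[-0.021,0,0.031,0,0,0],[-0.021,0,0.031,0,0,0],[-0.021,0,0.031,0,0,0],[-0.021,0,0.031,0,0,0],[-0.021,0,0.031,0,0,0],[-0.015,0,0.024,0,0,0],[0,0,0,0,0,0]]'
python3 -c "
from h import *
need([.5279,-.288,.26],-111); show()"
```

```text
time: 12.03
ee_pos: [0.5286, -0.2788, 0.2887]
eef_rot: [-0.124, -0.695, 0.701, 0.102]
ft_force: [-1.0, -0.9, -1.0]
width: 0.0259
shift mm [-1.3 28.8  8.9] turn deg [-0.2  2.6 -1.8]
 t12.03 p [ 0.5286 -0.2788  0.2887] jaw-108.4 down [ 0.029 -0.014 -0.999] F [-1.  -0.9 -1. ] w0.0259 q [ 0.62  0.23 -0.26  1.45  0.06  1.43 -1.53]
```

```bash
python3 -m jog '[[-0.001,0.025,0.005,0,2.6,0],[-0.001,0.025,0.004,0,0,0],[0,0.012,0,0,0,0],[0,0,0,0,0,0]]'
python3 -c "
from h import *
need([.5283,-.2883,.225],-111); show()
c=shot('wrist','w10'); P=pts(c); ok=c['range_z']>0
hsv=cv2.cvtColor(c['image'],cv2.COLOR_RGB2HSV);S=hsv[...,1]
near=ok&(np.hypot(P[...,0]-.532,P[...,1]+.277)<.075)
k=near&(abs(P[...,2]-.095)<.004)&(S<110); q=(P[k][:,:2]*1000).astype(np.float32); print('block',cv2.minAreaRect(q),k.sum())
a=np.radians(69); ax=np.array([np.cos(a),np.sin(a)]); la=np.array([-ax[1],ax[0]])
d=P[...,:2]-np.array([.5283,-.2883]); L=d@la*1000; A=d@ax*1000; Z=P[...,2]*1000
for z in (118,124,130,140,150,160,170,180):
    m=ok&(abs(Z-z)<3)&(np.hypot(L,A)<25)
    if m.sum()>4: print(z,m.sum(),'lat',np.percentile(L[m],[2,98]).round(1),'along',np.percentile(A[m],[2,98]).round(1))
k=k&(abs(A)<60)
for lo in range(-30,60,6):
    m=k&(A>lo)&(A<lo+6); l=np.sort(L[m]); 
    if len(l)>20:
        g=np.diff(l); i=g.argmax(); print('row',lo,'edges',l[0].round(1),l[-1].round(1),'gap',l[i].round(1),l[i+1].round(1))
"
```

```text
time: 12.37
ee_pos: [0.5299, -0.2925, 0.2264]
eef_rot: [-0.137, -0.693, 0.699, 0.114]
ft_force: [-1.1, 0.3, -0.7]
width: 0.0257
shift mm [ 3.   1.3 -3.4] turn deg [-0.2  0.6 -2. ]
 t12.37 p [ 0.5299 -0.2925  0.2264] jaw-110.4 down [ 0.031 -0.015 -0.999] F [-1.1  0.3 -0.7] w0.0257 q [ 0.63  0.27 -0.25  1.53  0.07  1.31 -1.55]
block ((533.03955078125, -274.46368408203125), (85.10658264160156, 64.07625579833984), 68.94539642333984) 3734
118 6 lat [-9.9 -9.7] along [-16.1  -9.2]
124 102 lat [-10.3  -4.1] along [-16.1  -0.3]
130 16 lat [-10.4  -9.7] along [-5.4  0.3]
140 17 lat [-9.9 -9.2] along [-5.3  1.3]
150 18 lat [-9.6 -8.9] along [-5.1  1.2]
160 19 lat [-9.3 -8.6] along [-5.   1.1]
170 24 lat [-9.1 -8.2] along [-5.6  1. ]
row -30 edges -30.5 31.5 gap -7.3 8.1
row -24 edges -30.9 15.5 gap -7.0 8.1
row -18 edges -31.1 13.1 gap -7.1 7.9
row -12 edges -31.0 13.1 gap -6.6 7.8
row -6 edges -31.0 -6.8 gap -8.0 -7.1
row 0 edges -31.1 13.2 gap -6.9 7.8
row 6 edges -31.0 13.4 gap -7.8 7.9
row 12 edges -30.9 15.3 gap -7.5 7.7
row 18 edges -31.0 32.4 gap -7.6 7.9
row 24 edges -31.0 32.1 gap -7.7 8.1
row 30 edges -31.0 30.0 gap -7.6 8.0
row 36 edges -31.3 32.0 gap -6.6 -5.4
row 42 edges -31.4 32.3 gap -22.1 -21.3
row 48 edges -31.5 32.5 gap 11.4 12.3
row 54 edges -31.4 32.3 gap -6.7 -5.6
```

```bash
python3 -m jog '[[0.002,0,-0.002,0,0.5,-1],[0.0015,0,-0.001,0,0,-1],[0,0.0005,0,0,0,0]]'
cat > rk.py <<'E'
from h import *
import sys
need([.5283,-.2883,.127],-111); show()
c=shot('wrist',sys.argv[1]); P=pts(c); ok=c['range_z']>0
a=np.radians(69); ax=np.array([np.cos(a),np.sin(a)]); la=np.array([-ax[1],ax[0]])
d=P[...,:2]-np.array([.5283,-.2883]); L=d@la*1000; A=d@ax*1000; Z=P[...,2]*1000
for z in range(100,190,8):
    m=ok&(abs(Z-z)<3)&(np.hypot(L,A)<25)
    if m.sum()>4: print(z,m.sum(),'lat',np.percentile(L[m],[2,98]).round(1),'along',np.percentile(A[m],[2,98]).round(1))
E
python3 rk.py w11
```

```text
time: 12.67
ee_pos: [0.5289, -0.287, 0.231]
eef_rot: [-0.127, -0.694, 0.697, 0.127]
ft_force: [0.1, 0.7, -1.8]
width: 0.0259
shift mm [  0.2 104.    1.1] turn deg [-0.2  0.3 -0.1]
 t12.67 p [ 0.5289 -0.287   0.231 ] jaw-110.7 down [-0.    -0.003 -1.   ] F [ 0.1  0.7 -1.8] w0.0259 q [ 0.62  0.29 -0.25  1.51  0.07  1.36 -1.57]
100 42 lat [-22.9  21.4] along [-18.7  18.8]
124 13 lat [-3.8 -3.2] along [-11.2   3. ]
132 63 lat [-4.1  1.9] along [-11.3   5.1]
140 15 lat [-4.  -3.5] along [-0.6  5.3]
148 18 lat [-4.2 -3.5] along [-0.5  6.1]
156 17 lat [-4.3 -3.6] along [-0.4  6. ]
164 21 lat [-4.1 -3.5] along [-0.3  5.9]
172 20 lat [-4.2 -3.4] along [-0.6  5.8]
```

```bash
python3 -m jog '[[0.001,0.014,0,0,0.3,0],[0.0005,0.014,0,0,0,0],[0,0.001,0,0,0,0]]'
python3 rk.py w12
```

```text
time: 12.97
ee_pos: [0.53, -0.2863, 0.2048]
eef_rot: [-0.131, -0.694, 0.697, 0.126]
ft_force: [-0.3, 0.1, -2.1]
width: 0.0257
shift mm [ 1.4 77.8  2.2] turn deg [-0.2  0.1 -0.5]
 t12.97 p [ 0.53   -0.2863  0.2048] jaw-110.9 down [ 0.006 -0.006 -1.   ] F [-0.3  0.1 -2.1] w0.0257 q [ 0.62  0.3  -0.25  1.55  0.08  1.3  -1.57]
100 98 lat [-21.8  10.7] along [-19.1  18.9]
108 11 lat [-5.6 -5.1] along [0.5 6.2]
116 17 lat [-5.6 -5. ] along [0.5 6.9]
124 19 lat [-5.4 -4.8] along [0.6 7. ]
132 20 lat [-5.4 -4.9] along [0.7 7. ]
140 20 lat [-5.2 -4.6] along [0.8 6.6]
148 23 lat [-5.3 -4.6] along [0.2 6.8]
180 51 lat [-14.4 -12.6] along [-8.4 16. ]
188 136 lat [-14.4 -13.3] along [-8.1 15.7]
```

```bash
python3 -m jog '[[0.0025,0.006,0.001,0,0,-0.5],[0.0017,0.014,0.001,0,0,0],[0.0015,0.014,0.0005,0,0,0],[0.0005,0.001,0,0,0,0]]'
python3 rk.py w13
```

```text
time: 13.35
ee_pos: [0.5252, -0.2871, 0.1738]
eef_rot: [-0.129, -0.694, 0.697, 0.126]
ft_force: [0.0, 0.7, -0.4]
width: 0.0259
shift mm [-3.  46.8 -0.2] turn deg [-0.2  0.2 -0.3]
 t13.35 p [ 0.5252 -0.2871  0.1738] jaw-110.8 down [ 0.003 -0.006 -1.   ] F [ 0.   0.7 -0.4] w0.0259 q [ 0.62  0.31 -0.25  1.59  0.08  1.24 -1.57]
100 52 lat [-21.6  10.5] along [-16.1  19.3]
108 19 lat [-1.  -0.4] along [-1.8  4.3]
116 21 lat [-1.  -0.2] along [-2.4  4.2]
148 38 lat [-10.1  -9. ] along [-10.7  13.5]
156 138 lat [-10.3  -9.2] along [-10.7  13.2]
164 156 lat [-10.2  -9. ] along [-10.7  13.1]
172 182 lat [-10.1  -7. ] along [-16.5  17.2]
180 333 lat [-10.1  -6.7] along [-19.5  22.1]
188 383 lat [-10.   -6.7] along [-19.6  22.2]
```

```bash
python3 -m jog '[[-0.002,0.01,0,0,0,0],[0,0.012,0,0,0,0],[0.0006,0.012,0,0,0,0],[0.0004,0.001,0,0,0,0]]'
python3 rk.py w14
```

```text
time: 13.73
ee_pos: [0.5286, -0.2887, 0.1402]
eef_rot: [-0.131, -0.693, 0.698, 0.124]
ft_force: [-0.6, 0.5, -2.1]
width: 0.0256
shift mm [ 0.6 13.2 -0.3] turn deg [-0.3  0.2 -0.6]
 t13.73 p [ 0.5286 -0.2887  0.1402] jaw-110.8 down [ 0.008 -0.008 -1.   ] F [-0.6  0.5 -2.1] w0.0256 q [ 0.62  0.34 -0.24  1.63  0.09  1.17 -1.58]
100 23 lat [-21.6  -8.3] along [-18.7  16.5]
116 70 lat [-14.1 -12.4] along [-11.   12.9]
124 129 lat [-14. -13.] along [-11.1  13. ]
132 157 lat [-14.  -12.7] along [-10.8  12.9]
140 221 lat [-13.8 -10.5] along [-18.9  19.5]
148 334 lat [-13.8 -10.5] along [-19.9  21. ]
156 376 lat [-13.6 -10.3] along [-19.7  20.8]
164 341 lat [-13.6 -10.2] along [-20.   21.2]
172 545 lat [-14.2 -10.1] along [-21.   21.1]
180 702 lat [-12.9  11. ] along [-19.5  19.8]
188 717 lat [-3.8  8.7] along [-16.5  18.8]
```

```bash
python3 -m jog '[[0.0012,0.009,0,0,0,-0.4],[0.0008,0.006,0,0,0,-0.2],[0,0.001,0,0,0,0]]'
python3 -c "
from h import *
need([.5283,-.2883,.122],-111); show()"
```

```text
time: 14.03
ee_pos: [0.5272, -0.2882, 0.1241]
eef_rot: [-0.127, -0.694, 0.697, 0.128]
ft_force: [-0.7, 0.3, -0.2]
width: 0.026
shift mm [-1.1  2.1 -0.3] turn deg [-0.3  0.2 -0. ]
 t14.03 p [ 0.5272 -0.2882  0.1241] jaw-110.8 down [-0.002 -0.005 -1.   ] F [-0.7  0.3 -0.2] w0.0260 q [ 0.62  0.36 -0.24  1.64  0.1   1.15 -1.58]
```

```bash
python3 -m jog '[[0,0.002,0,0,0,0],[0,0.002,0,0,0,0],[0,0.001,0,0,0,0]]'
python3 -c "
from h import *
show()"
```

```text
time: 14.28
ee_pos: [0.528, -0.2885, 0.1227]
eef_rot: [-0.128, -0.693, 0.698, 0.127]
ft_force: [1.0, 0.2, -0.2]
width: 0.0257
 t14.28 p [ 0.528  -0.2885  0.1227] jaw-110.8 down [ 0.    -0.006 -1.   ] F [ 1.   0.2 -0.2] w0.0257 q [ 0.62  0.36 -0.24  1.64  0.1   1.15 -1.58]
```

```bash
python3 -m jog '[[0,0.002,0,0,0,0],[0,0.002,0,0,0,0],[0,0.002,0,0,0,0]]'
python3 -c "
from h import *
show()"
```

```text
time: 14.53
ee_pos: [0.5284, -0.2886, 0.1225]
eef_rot: [-0.129, -0.693, 0.698, 0.127]
ft_force: [-9.0, 3.8, 15.9]
width: 0.0257
 t14.53 p [ 0.5284 -0.2886  0.1225] jaw-110.8 down [ 0.002 -0.008 -1.   ] F [-9.   3.8 15.9] w0.0257 q [ 0.62  0.36 -0.24  1.64  0.1   1.14 -1.59]
```

```bash
python3 -m jog '[[0,-0.0005,0,0,0,0],[0,0,0,0,0,0],[0,0.0005,0,0,0,0],[0,0.0005,0,0,0,0],[0,0.0005,0,0,0,0],[0,0.0005,0,0,0,0]]' 0.3 30
python3 -m jog '[[0,-0.01,0,0,0,0],[0,-0.02,0,0,0,0],[0,-0.03,0,0,0,0],[0,-0.03,0,0,0,0]]'
python3 -c "
from h import *
show()
c=shot('scene','s4'); cv2.imwrite('pics/s4c.png',cv2.resize(c['image'][60:250,200:400,::-1],(600,570),interpolation=cv2.INTER_CUBIC))"
```

```text
time: 15.03
ee_pos: [0.5293, -0.2891, 0.1221]
eef_rot: [-0.13, -0.693, 0.698, 0.126]
ft_force: [-1.2, 0.9, 0.9]
width: 0.0545
time: 15.37
ee_pos: [0.5253, -0.2866, 0.2086]
eef_rot: [-0.125, -0.694, 0.697, 0.13]
ft_force: [-0.0, 0.3, -0.1]
width: 0.0565
 t15.37 p [ 0.5253 -0.2866  0.2086] jaw-110.8 down [-0.008 -0.003 -1.   ] F [-0.   0.3 -0.1] w0.0565 q [ 0.62  0.3  -0.25  1.54  0.08  1.32 -1.57]
```

View pics/s4c.png

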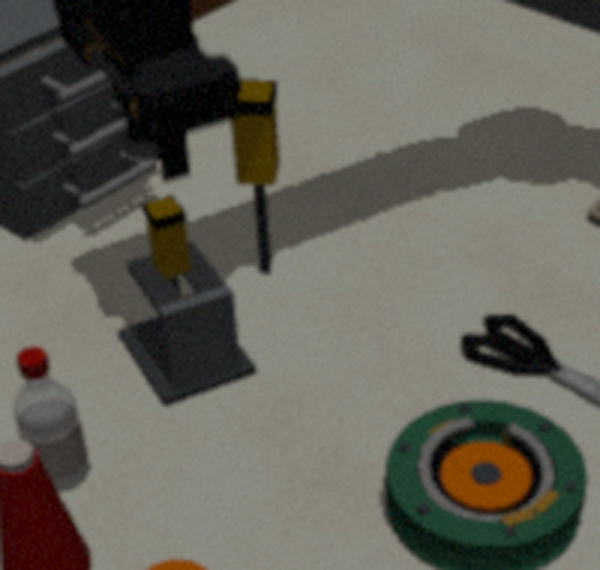

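```bash
python3 -m jog '[[0.016,0,-0.029,0,0,0],[0.016,0,-0.029,0,0,0],[0.016,0,-0.029,0,0,0],[0.016,0,-0.029,0,0,0],[0.016,0,-0.029,0,0,0],[0.016,0.01,-0.029,0,0,0],[0.016,0.02,-0.029,0,0,0],[0.005,0.02,-0.01,0,0,0],[0,0,0,0,0,0]]' -0.3 30
python3 -c "
from h import *
need([.4876,-.0105,.12],-110.8); show()"
```

```text
time: 16.17
ee_pos: [0.4969, -0.0404, 0.1725]
eef_rot: [-0.136, -0.691, 0.699, 0.122]
ft_force: [-0.6, -0.6, -0.5]
width: 0.0305
shift mm [ 20.5  51.9 -24.9] turn deg [-0.4 -0.3 -1.2]
 t16.17 p [ 0.4969 -0.0404  0.1725] jaw-111.1 down [ 0.017 -0.014 -1.   ] F [-0.6 -0.6 -0.5] w0.0305 q [ 0.39  0.1  -0.43  1.85  0.06  1.18 -2.  ]
```

```bash
python3 -m jog '[[0.011,0.018,-0.013,-0.4,0,-0.6],[0.0095,0.018,-0.012,0,0,-0.6],[0,0.014,0,0,0,0],[0,0,0,0,0,0]]'
python3 - <<'E'
from h import *
need([.4876,-.0105,.1],-110.8); show()
c=shot('wrist','w15'); P=pts(c); ok=c['range_z']>0
hsv=cv2.cvtColor(c['image'],cv2.COLOR_RGB2HSV); 
C=np.array([.507,.0373]);d=P[...,:2]-C; ang=np.degrees(np.arctan2(d[...,1],d[...,0]))+144.8; rad=np.hypot(d[...,0],d[...,1])*1000
for a in (18,26,34,42,50,58,66):
    k=ok&(abs(ang-a)<3)&(hsv[...,1]<50)&(P[...,2]>.044)&(P[...,2]<.052)&(rad>38)&(rad<66)
    if k.sum()>5: print(a,k.sum(),P[k].mean(0).round(4),np.percentile(rad[k],[3,97]).round(1))
# fingers
m=ok&(P[...,2]<.14)&(P[...,2]>.08)
print('fingers',m.sum(),P[m].min(0).round(4),P[m].max(0).round(4))
s,p,R=st(); q=(P[m]-p)@R*1000
for lo in range(-40,40,5):
    k=(q[:,2]>=lo)&(q[:,2]<lo+5)
    if k.sum()>5: print(lo,k.sum(),'x',np.percentile(q[k,0],[5,95]).round(1),'y',np.percentile(q[k,1],[5,95]).round(1))
print(proj(c,p),proj(c,[.4898,-.008,.047]))
cv2.imwrite('pics/w15.png',c['image'][:,:,::-1])
E
```

```text
time: 16.5
ee_pos: [0.4892, -0.0113, 0.1252]
eef_rot: [-0.131, -0.695, 0.695, 0.128]
ft_force: [0.2, -1.2, 0.0]
width: 0.0304
shift mm [ 1.9 25.2 -0.2] turn deg [ 0.  -0.3 -0.2]
 t16.50 p [ 0.4892 -0.0113  0.1252] jaw-111.1 down [ 0.004 -0.001 -1.   ] F [ 0.2 -1.2  0. ] w0.0304 q [ 0.35  0.14 -0.45  1.92  0.07  1.09 -2.07]
18 71 [ 0.476 -0.004  0.048] [44.5 65.5]
26 62 [ 0.4838 -0.005   0.0487] [44.1 52. ]
34 64 [ 0.4898 -0.0082  0.0489] [44.6 52.6]
42 68 [ 0.4962 -0.01    0.0485] [44.4 52.5]
50 72 [ 0.5029 -0.0114  0.0485] [44.6 52.9]
58 74 [ 0.5097 -0.012   0.0482] [45.  53.2]
66 77 [ 0.5166 -0.0112  0.0476] [45.  53.2]
fingers 794 [ 0.479  -0.2326  0.08  ] [0.5477 0.008  0.14  ]
-25 100 x [-11.5  -9.5] y [-12.5   0.4]
-20 148 x [-9.9  2.3] y [-12.9   0.3]
10 82 x [-9.7  3.9] y [-12.8   0.7]
15 102 x [-11.3  -9.4] y [-12.2   1. ]
20 61 x [-11.7 -10.9] y [-12.6  -0.5]
[322.95840473 240.90927761] [318.88936309 201.62302292]
```

View pics/w15.png

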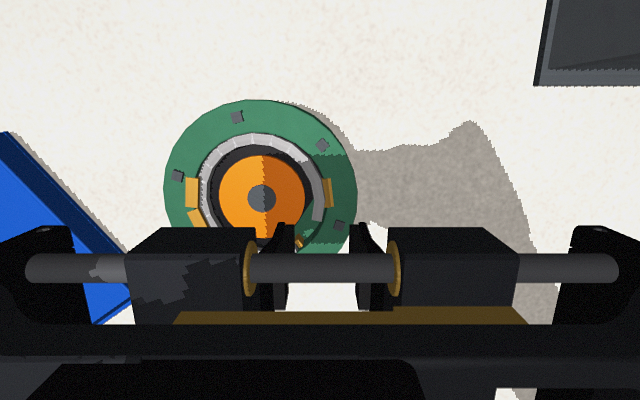

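```bash
python3 -m jog '[[0.001,0.015,0,0,0,0],[0.001,0.015,0,0,0,0],[0.001,0.015,0,0,0,0],[0.001,0.01,0,0,0,0],[0,0.001,0,0,0,0]]'
python3 -c "
from h import *
need([.4888,-.0103,.0445],-110.8); show()"
```

```text
time: 16.97
ee_pos: [0.493, -0.0155, 0.0776]
eef_rot: [-0.138, -0.695, 0.695, 0.126]
ft_force: [0.0, -0.2, -0.7]
width: 0.0305
shift mm [ 6.4 33.  -3.2] turn deg [ 0.2 -0.7 -1. ]
 t16.97 p [ 0.493  -0.0155  0.0776] jaw-111.5 down [ 0.017 -0.003 -1.   ] F [ 0.  -0.2 -0.7] w0.0305 q [ 0.35  0.2  -0.45  1.96  0.11  0.98 -2.1 ]
```

```bash
python3 -m jog '[[0.005,0.008,-0.003,0,-0.7,-1],[0.0035,0.01,-0.001,0,0,0],[0.001,0.006,-0.0005,0,0,0]]'
python3 -c "
from h import *
need([.4888,-.0103,.0445],-110.8); show()"
```

```text
time: 17.22
ee_pos: [0.4883, -0.0088, 0.0555]
eef_rot: [0.129, 0.697, -0.694, -0.127]
ft_force: [-0.1, -0.8, -0.1]
width: 0.0308
shift mm [-1.  11.   1.2] turn deg [ 0.2 -0.1 -0.2]
 t17.22 p [ 0.4883 -0.0088  0.0555] jaw-110.9 down [ 0.004  0.003 -1.   ] F [-0.1 -0.8 -0.1] w0.0308 q [ 0.34  0.24 -0.45  1.98  0.12  0.95 -2.11]
```

```bash
python3 -m jog '[[0,0.005,0.001,0,0,0],[0,0.0045,0.0005,0,0,0],[0,0.002,0,0,0,0],[0,0.001,0,0,0,0]]'
python3 -c "
from h import *
need([.4888,-.0103,.0435],-110.8); show()"
```

```text
time: 17.55
ee_pos: [0.4875, -0.01, 0.0424]
eef_rot: [0.129, 0.696, -0.694, -0.127]
ft_force: [-12.0, 0.2, 31.8]
width: 0.0302
shift mm [-1.3 -1.1 -0.1] turn deg [ 0.2 -0.1 -0.1]
 t17.55 p [ 0.4875 -0.01    0.0424] jaw-110.9 down [ 0.003  0.002 -1.   ] F [-12.    0.2  31.8] w0.0302 q [ 0.33  0.25 -0.44  1.99  0.13  0.92 -2.11]
```

```bash
python3 -m jog '[[-0.0005,-0.002,0,0,0,0],[0,0,0,0,0,0],[0,0.0003,0,0,0,0],[0,0.0003,0,0,0,0],[0,0.0003,0,0,0,0],[0,0.0003,0,0,0,0]]' -1 40
python3 -c "
from h import *
need([.4888,-.0103,.0435],-110.8); show()"
```

```text
time: 18.05
ee_pos: [0.4894, -0.0095, 0.0446]
eef_rot: [0.13, 0.697, -0.694, -0.126]
ft_force: [-1.7, -0.1, 6.2]
width: 0.0072
shift mm [0.3 1.1 0.9] turn deg [ 0.2 -0.  -0.3]
 t18.05 p [ 0.4894 -0.0095  0.0446] jaw-110.8 down [ 0.006  0.002 -1.   ] F [-1.7 -0.1  6.2] w0.0072 q [ 0.33  0.25 -0.44  1.99  0.13  0.92 -2.11]
```

```bash
python3 -m jog '[[0,0.0003,0,0,0,0],[0,0.0003,0,0,0,0]]'
python3 - <<'E'
from h import *
show()
c=shot('wrist','w16'); P=pts(c); ok=c['range_z']>0
hsv=cv2.cvtColor(c['image'],cv2.COLOR_RGB2HSV); 
C=np.array([.507,.0373]);d=P[...,:2]-C; ang=np.degrees(np.arctan2(d[...,1],d[...,0]))+144.8; rad=np.hypot(d[...,0],d[...,1])*1000
for a in range(10,120,8):
    k=ok&(abs(ang-a)<3)&(hsv[...,1]<50)&(P[...,2]>.034)&(P[...,2]<.06)&(rad>38)&(rad<66)
    if k.sum()>5: print(a,k.sum(),P[k].mean(0).round(4),np.percentile(rad[k],[3,97]).round(1))
p=proj(c,[.489,-.01,.047]).astype(int); print(p)
cv2.imwrite('pics/w16c.png',cv2.convertScaleAbs(cv2.resize(c['image'][100:280,200:440,::-1],(800,600),interpolation=cv2.INTER_CUBIC),alpha=1.6))
E
```

```text
time: 18.22
ee_pos: [0.4895, -0.0095, 0.0445]
eef_rot: [0.13, 0.697, -0.694, -0.126]
ft_force: [-2.1, -1.0, 7.7]
width: 0.0074
 t18.22 p [ 0.4895 -0.0095  0.0445] jaw-110.8 down [ 0.006  0.002 -1.   ] F [-2.1 -1.   7.7] w0.0074 q [ 0.33  0.25 -0.44  1.99  0.13  0.92 -2.11]
26 27 [ 0.4855 -0.0061  0.0486] [45.5 52.2]
34 120 [ 0.4897 -0.0084  0.049 ] [45.2 52.4]
42 158 [ 0.4963 -0.0124  0.0501] [45.8 57.7]
50 207 [ 0.5027 -0.0103  0.05  ] [41.2 53.4]
58 167 [ 0.5098 -0.013   0.0482] [45.7 54. ]
66 170 [ 0.5168 -0.0118  0.0478] [45.4 53.9]
74 210 [ 0.5244 -0.0125  0.0471] [46.1 65.7]
82 185 [ 0.53   -0.0077  0.0467] [45.8 54.1]
90 187 [ 0.5363 -0.0042  0.0461] [46.2 54.7]
98 186 [5.417e-01 3.000e-04 4.550e-02] [46.1 54.5]
106 182 [0.5466 0.0054 0.0448] [46.1 54.6]
114 172 [0.5506 0.0113 0.044 ] [46.3 54.5]
[324 243]
```

View pics/w16c.png

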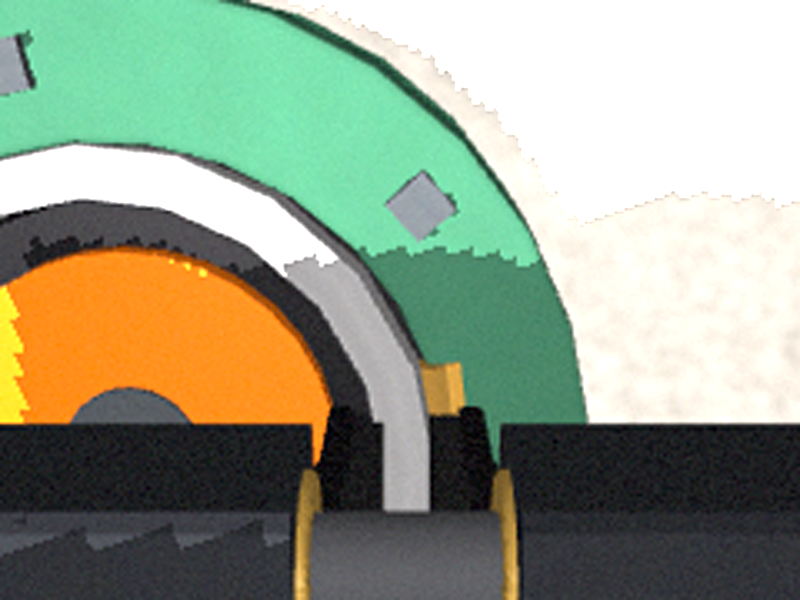

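```bash
python3 -m jog '[[0,-0.003,0.0005,0.8,0,0],[0,-0.003,0.001,0.8,0,0],[0,-0.003,0.0015,0.8,0,0]]' -1 50
python3 -c "
from h import *
show()"
```

```text
time: 18.52
ee_pos: [0.4876, -0.0128, 0.0533]
eef_rot: [-0.127, -0.681, 0.71, 0.13]
ft_force: [-0.7, -0.7, -0.8]
width: 0.007
 t18.52 p [ 0.4876 -0.0128  0.0533] jaw-110.9 down [-0.012 -0.039 -0.999] F [-0.7 -0.7 -0.8] w0.0070 q [ 0.31  0.25 -0.44  1.97  0.17  0.97 -2.16]
```

```bash
python3 -m jog '[[0,-0.002,0.002,0.8,0,0],[0,-0.002,0.0025,0.8,0,0],[0,-0.002,0.0025,0.8,0,0]]'
python3 -c "
from h import *
show()
c=shot('wrist','w17'); P=pts(c); ok=c['range_z']>0
hsv=cv2.cvtColor(c['image'],cv2.COLOR_RGB2HSV); 
C=np.array([.507,.0373]);d=P[...,:2]-C; ang=np.degrees(np.arctan2(d[...,1],d[...,0]))+144.8; rad=np.hypot(d[...,0],d[...,1])*1000
for a in range(34,260,16):
    k=ok&(abs(ang%360-a)<3)&(hsv[...,1]<60)&(hsv[...,2]>90)&(P[...,2]>.034)&(P[...,2]<.08)&(rad>38)&(rad<68)
    if k.sum()>5: print(a,k.sum(),P[k].mean(0).round(4),np.percentile(rad[k],[3,97]).round(1))
"
```

```text
time: 18.77
ee_pos: [0.4858, -0.0165, 0.0603]
eef_rot: [-0.123, -0.666, 0.724, 0.131]
ft_force: [5.3, 15.9, -5.7]
width: 0.0068
 t18.77 p [ 0.4858 -0.0165  0.0603] jaw-110.8 down [-0.026 -0.079 -0.997] F [ 5.3 15.9 -5.7] w0.0068 q [ 0.28  0.25 -0.44  1.96  0.21  1.01 -2.2 ]
34 119 [ 0.487  -0.0154  0.0647] [53.4 59.3]
50 152 [ 0.5025 -0.0182  0.0639] [51.9 59.4]
66 159 [ 0.5176 -0.0164  0.0619] [50.9 58.3]
82 162 [ 0.5312 -0.01    0.059 ] [49.4 56.9]
98 163 [ 5.425e-01 -5.000e-04  5.540e-02] [47.8 55.7]
114 153 [0.5501 0.0116 0.0514] [46. 54.]
130 151 [0.555  0.0249 0.0474] [44.1 66.5]
146 122 [0.5526 0.0383 0.0442] [41.7 49.6]
162 110 [0.5489 0.0502 0.0415] [39.9 47.6]
178 96 [0.5426 0.0605 0.0394] [38.2 46.4]
194 153 [0.5414 0.0777 0.0414] [38.6 67.7]
210 73 [0.5244 0.0751 0.0373] [38.3 45. ]
226 67 [0.5134 0.0784 0.0376] [38.5 44.8]
258 44 [0.482  0.0985 0.0453] [63.9 67.9]
```

```bash
python3 -m jog '[[0,-0.003,-0.0005,0,0,0],[0,-0.004,0,0,0,0],[0,-0.004,0,0,0,0]]'
python3 -c "
from h import *
show()"
```

```text
time: 19.07
ee_pos: [0.4859, -0.0132, 0.0716]
eef_rot: [-0.121, -0.665, 0.725, 0.131]
ft_force: [-0.1, -1.1, -2.1]
width: 0.0067
 t19.07 p [ 0.4859 -0.0132  0.0716] jaw-110.6 down [-0.028 -0.081 -0.996] F [-0.1 -1.1 -2.1] w0.0067 q [ 0.28  0.23 -0.44  1.95  0.2   1.03 -2.19]
```

```bash
python3 -m jog '[[0,-0.006,0.003,0,0,0],[0,-0.01,0.002,0,0,0],[0,-0.015,0.0015,0,0,0],[0,-0.025,0.002,0,0,0],[0,-0.025,0.002,0,0,0],[0,-0.02,0.002,0,0,0],[0,0,0,0,0,0]]'
python3 - <<'E'
from h import *
show(); need([.5,0,.15],-110.8)
c=shot('wrist','w18'); P=pts(c); ok=c['range_z']>0; s,p,R=st()
hsv=cv2.cvtColor(c['image'],cv2.COLOR_RGB2HSV)
k=ok&(hsv[...,1]<60)&(hsv[...,2]>90)&(abs(P[...,2]-p[2])<.03)&(np.hypot(P[...,0]-p[0],P[...,1]-p[1])<.13)
q=P[k]; print(len(q),q.min(0).round(3),q.max(0).round(3)); cc=q.mean(0); u,sv,vt=np.linalg.svd(q-cc); n=vt[2]*np.sign(vt[2][2]); print('normal world',n.round(3),'tool',(R.T@n).round(3),'resid',(sv[2]/len(q)**.5).round(4))
M=np.c_[2*q[:,:2],np.ones(len(q))];x=np.linalg.lstsq(M,(q[:,:2]**2).sum(1),rcond=None)[0];print('centre',x[:2].round(4),np.sqrt(x[2]+x[:2]@x[:2]).round(4))
v=np.r_[x[:2],cc[2]]-p; print('rel tool',(R.T@v).round(4))
E
```

```text
time: 19.65
ee_pos: [0.4826, -0.0202, 0.1824]
eef_rot: [-0.122, -0.664, 0.726, 0.132]
ft_force: [1.2, 0.3, -0.8]
width: 0.0068
 t19.65 p [ 0.4826 -0.0202  0.1824] jaw-110.8 down [-0.03  -0.084 -0.996] F [ 1.2  0.3 -0.8] w0.0068 q [ 0.31  0.1  -0.44  1.84  0.13  1.26 -2.11]
shift mm [ -9.1  30.1 -27.9] turn deg [-5.1  0.1 -0.1]
4334 [ 0.478 -0.035  0.154] [0.554 0.077 0.206]
normal world [0.09  0.263 0.961] tool [ 0.008 -0.982 -0.191] resid 0.001
centre [0.5028 0.0247] 0.0474
rel tool [-0.0033  0.0031 -0.05  ]
```

```bash
python3 -m jog '[[0,0,0,-4,-5,0],[0,0,0,-4,-5,0],[0,0,0,-4,-5,0],[0,0,0,-4,-5,0],[0,0,0,0,0,0]]'
python3 -m jog '[[-0.005,0.0066,-0.034,0,0,0],[-0.005,0.0066,-0.034,0,0,0],[-0.005,0.0066,-0.034,0,0,0],[-0.005,0.0066,-0.034,0,0,0],[-0.005,0.0066,-0.034,0,0,0],[-0.005,0.0066,-0.034,0,0,0],[-0.005,0.0066,-0.034,0,0,0],[0,0,0,0,0,0]]'
cat > rp.py <<'E'
from h import *
import sys
show(); need([.524,.245,.1],-90)
c=shot('wrist',sys.argv[1]); P=pts(c); ok=c['range_z']>0; s,p,R=st()
hsv=cv2.cvtColor(c['image'],cv2.COLOR_RGB2HSV)
k=ok&(hsv[...,1]<60)&(hsv[...,2]>90)&(abs(P[...,2]-p[2])<.03)&(np.hypot(P[...,0]-p[0],P[...,1]-p[1])<.13)
q=P[k]; cc=q.mean(0); u,sv,vt=np.linalg.svd(q-cc,full_matrices=False); n=vt[2]*np.sign(vt[2][2]); print(len(q),'normal world',n.round(3),'tool',(R.T@n).round(3),'top z range',np.percentile(q[:,2],[2,98]).round(4))
M=np.c_[2*q[:,:2],np.ones(len(q))];x=np.linalg.lstsq(M,(q[:,:2]**2).sum(1),rcond=None)[0];print('centre',x[:2].round(4),np.sqrt(x[2]+x[:2]@x[:2]).round(4))
H,S=hsv[...,0],hsv[...,1]
b=ok&(H>100)&(H<125)&(S>100)&(P[...,2]<.04)
if b.sum()>200: print('tray floor z',np.median(P[b][:,2]).round(4),'rect',cv2.minAreaRect((P[b][:,:2]*1000).astype(np.float32)))
E
python3 rp.py w19
```

```text
time: 20.12
ee_pos: [0.4806, -0.0203, 0.1795]
eef_rot: [0.007, 0.774, -0.633, 0.009]
ft_force: [-0.4, -1.4, -1.9]
width: 0.0069
time: 20.78
ee_pos: [0.5175, 0.2276, 0.1753]
eef_rot: [0.022, 0.768, -0.64, -0.01]
ft_force: [-1.8, 0.4, -1.0]
width: 0.0072
 t20.78 p [0.5175 0.2276 0.1753] jaw-92.5 down [ 0.021  0.181 -0.983] F [-1.8  0.4 -1. ] w0.0072 q [ 0.12  0.22 -0.59  1.74 -0.03  1.11 -2.05]
shift mm [-4.8 77.3 -3.8] turn deg [10.4 -2.6 -1. ]
4251 normal world [-0.013  0.013  1.   ] tool [ 0.002 -0.981 -0.192] top z range [0.1776 0.1808]
centre [0.5212 0.277 ] 0.0492
tray floor z 0.0049 rect ((546.463623046875, 197.60072326660156), (190.48162841796875, 414.402099609375), 3.3674511909484863)
```

```bash
python3 -m jog '[[-0.001,0.003,-0.0165,0,0,0],[0,0.028,0.005,0,0,0],[0,0.028,0.005,0,0,0],[0,0.028,0.005,0,0,0],[0,0.028,0.005,0,0,0],[0,0,0,0,0,0]]'
python3 rp.py w20
```

```text
time: 21.33
ee_pos: [0.5199, 0.2405, 0.0561]
eef_rot: [0.03, 0.764, -0.644, -0.016]
ft_force: [-1.6, -1.3, -1.6]
width: 0.0072
 t21.33 p [0.5199 0.2405 0.0561] jaw-93.7 down [ 0.025  0.168 -0.985] F [-1.6 -1.3 -1.6] w0.0072 q [ 0.05  0.37 -0.56  1.84  0.07  0.88 -2.14]
shift mm [ -4.4 -42.4 -12.1] turn deg [ 9.7 -3.7 -1.1]
4187 normal world [0.014 0.036 0.999] tool [-0.027 -0.978 -0.207] top z range [0.0562 0.0614]
centre [0.5341 0.2895] 0.0448
tray floor z 0.005 rect ((544.4886474609375, 251.44871520996094), (195.24667358398438, 338.7110900878906), 14.634245872497559)
```

```bash
python3 -m jog '[[0,0.014,0.001,-1,0,0],[0,0.014,0.001,-1,0,0],[0,0.008,0.001,0,0,0],[0,0.001,0,0,0,0]]'
python3 rp.py w21
```

```text
time: 21.72
ee_pos: [0.5254, 0.2453, 0.0274]
eef_rot: [0.035, 0.776, -0.63, -0.015]
ft_force: [0.5, -0.2, -1.2]
width: 0.0072
 t21.72 p [0.5254 0.2453 0.0274] jaw-94.0 down [ 0.036  0.203 -0.978] F [ 0.5 -0.2 -1.2] w0.0072 q [ 0.06  0.42 -0.56  1.86  0.07  0.8  -2.13]
shift mm [ -0.2 -71.2 -14.5] turn deg [11.8 -4.1 -1.7]
48941 normal world [ 0.089 -0.158  0.983] tool [-0.123 -0.991 -0.054] top z range [-0.0008  0.0335]
centre [0.5522 0.2242] 0.0797
tray floor z 0.005 rect ((537.7144775390625, 318.60162353515625), (176.9268798828125, 212.5169677734375), 14.527481079101562)
```

```bash
python3 -m jog '[[0,0.008,0.001,0,0,0.5],[0,0.006,0.001,0,0,0],[0,0.001,0,0,0,0]]'
python3 -c "
from h import *
show()"
```

```text
time: 22.02
ee_pos: [0.5286, 0.2474, 0.0155]
eef_rot: [0.041, 0.775, -0.63, -0.01]
ft_force: [-0.0, -0.3, -1.7]
width: 0.0071
 t22.02 p [0.5286 0.2474 0.0155] jaw-93.9 down [ 0.052  0.203 -0.978] F [-0.  -0.3 -1.7] w0.0071 q [ 0.05  0.43 -0.55  1.87  0.08  0.76 -2.14]
```

```bash
python3 -m jog '[[0.001,0.004,0.001,0,0,-0.7],[0.001,0.003,0.001,0,0,-0.7],[0,0.001,0,0,0,0]]'
python3 -c "
from h import *
show()"
```

```text
time: 22.27
ee_pos: [0.5269, 0.2477, 0.0073]
eef_rot: [0.031, 0.776, -0.63, -0.018]
ft_force: [0.1, 0.1, -1.5]
width: 0.007
 t22.27 p [0.5269 0.2477 0.0073] jaw-93.9 down [ 0.026  0.205 -0.978] F [ 0.1  0.1 -1.5] w0.0070 q [ 0.05  0.46 -0.54  1.86  0.08  0.77 -2.13]
```

```bash
python3 -m jog '[[0,0.0015,0,0,0,0],[0,0.001,0,0,0,0]]'
python3 -m jog '[[0,0,0,0,0,0],[0,0,0,0,0,0],[0,0,0,0,0,0],[0,0,0,0,0,0],[0,0,0,0,0,0]]' -0.4 30
python3 -c "
from h import *
show()"
```

```text
time: 22.43
ee_pos: [0.5272, 0.248, 0.0062]
eef_rot: [0.031, 0.776, -0.63, -0.018]
ft_force: [-12.1, -8.6, 25.2]
width: 0.007
time: 22.85
ee_pos: [0.5286, 0.2503, 0.0085]
eef_rot: [0.032, 0.777, -0.629, -0.017]
ft_force: [-0.4, 1.3, 1.8]
width: 0.0247
 t22.85 p [0.5286 0.2503 0.0085] jaw-93.9 down [ 0.028  0.207 -0.978] F [-0.4  1.3  1.8] w0.0247 q [ 0.05  0.46 -0.55  1.85  0.08  0.77 -2.13]
```

```bash
python3 -m jog '[[0,-0.006,0.001,0,0,0],[0,-0.012,0,0,0,0],[0,-0.03,0,0,0,0],[0,-0.035,0,0,0,0],[0,-0.035,0.0,0,0,0],[0,-0.035,0.0,0,0,0],[0,-0.02,0.02,0,0,0],[0,-0.01,0.035,0,0,0],[0,-0.01,0.035,0,0,0],[0,-0.01,0.035,0,0,0],[0,-0.01,0.035,0,0,0],[0,0,0,0,0,0]]'
python3 - <<'E'
from h import *
show(); a=shot('top','t3'); b=shot('scene','s5'); P=pts(a)
hsv=cv2.cvtColor(a['image'],cv2.COLOR_RGB2HSV)
k=(hsv[...,1]<90)&(hsv[...,2]>90)&(a['range_z']>0)&(np.hypot(P[...,0]-.524,P[...,1]-.295)<.075)
q=P[k]; print('ring',len(q),q.mean(0).round(4),np.percentile(q[:,2],[2,50,98]).round(4))
y=(hsv[...,0]>22)&(hsv[...,0]<35)&(hsv[...,1]>150)&(P[...,2]>.14)&(P[...,2]<.18); y[:,:430]=0; y[:190]=0; y[235:]=0
print('handle',y.sum(),np.median(P[y],0).round(4))
t1=cv2.imread('pics/t1.png').astype(int); d=(abs(t1-a['image'][:,:,::-1].astype(int)).max(2)>50)
n,l,s,c=cv2.connectedComponentsWithStats(d.astype(np.uint8)); print([ (s[i].tolist()) for i in range(1,n) if s[i,4]>15])
A=cv2.resize(a['image'][110:290,130:500],(740,360)); B=cv2.resize(b['image'][110:350,150:530],(380,240))
o=np.zeros((600,740,3),np.uint8);o[:360]=A;o[360:,:380]=B; cv2.imwrite('pics/fin.png',o[:,:,::-1])
E
```

```text
time: 23.85
ee_pos: [0.5089, 0.0391, 0.2012]
eef_rot: [0.031, 0.776, -0.63, -0.013]
ft_force: [-0.2, -1.5, 0.4]
width: 0.026
 t23.85 p [0.5089 0.0391 0.2012] jaw-93.5 down [ 0.031  0.204 -0.978] F [-0.2 -1.5  0.4] w0.0260 q [ 0.43  0.11 -0.48  1.8  -0.17  1.21 -1.63]
ring 464 [0.5329 0.2993 0.0078] [0.0017 0.0081 0.0127]
handle 131 [ 0.5268 -0.2892  0.1587]
[[313, 112, 44, 81, 462], [312, 119, 7, 20, 77], [366, 121, 48, 279, 4571], [391, 123, 10, 16, 77], [348, 124, 24, 25, 475], [389, 125, 4, 10, 18], [255, 140, 62, 105, 2524], [331, 164, 3, 29, 47], [180, 187, 45, 43, 438], [313, 191, 9, 12, 76], [293, 195, 48, 62, 1221], [305, 259, 19, 137, 1710], [320, 282, 40, 32, 623], [554, 343, 86, 57, 3520]]
```

View pics/fin.png

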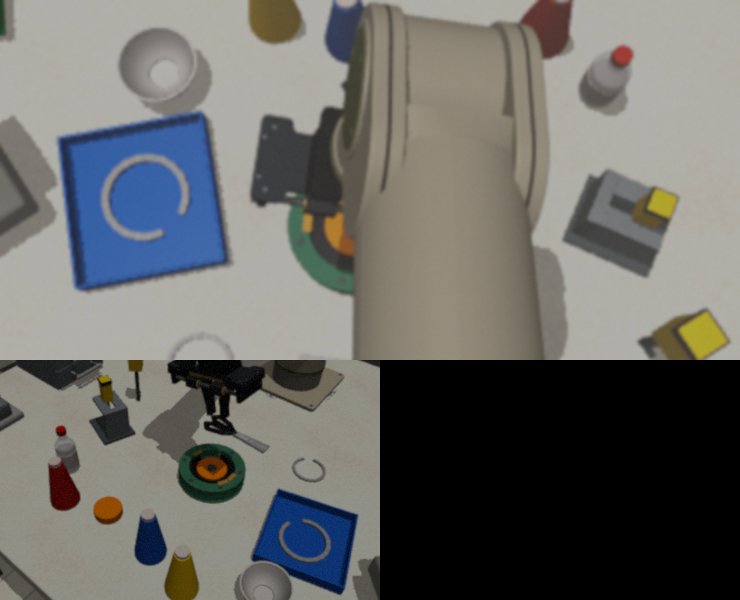

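Final images: the ring lies flat in the tray (crop pixel 145,198), the pick hangs in the fork (660,205), and everything else is where it was. I'm handing in.

```bash
python3 -c "
from h import *
print(r.close_job())"
```

```text
the job is handed in; nothing more can be done
None
```

The ring is out of the pulley and lying flat in the blue tray, and the pick is back upright in its rack. I handed the job in at about 24 s of the 69 s allowed; no verdict is reported.

**What I did:** I took the smaller yellow pick from the fork and put its toe under the sprung end at the notch. I pried that end up until it sprang out and rested on the lip. The force readings between moves peaked at about 17 N. After hanging the pick back in the fork, I pinched the sprung arm, drew the ring out from under the rigid lip and laid it in the tray.

**Last checks:**
- **Ring:** its top measured about 8 mm above the bench. With the tray floor at 4 mm and a 6 mm ring, I expected 10 mm. The camera is only good to about 2 mm, and the images show the ring flat.
- **Pick:** the handle is within 1 mm of where it started and looks upright in the fork.
- **Other things:** the bottle, bowl and tape look undisturbed, as do the cones. The arm hid part of the final top view, so I checked the cones and tape by eye in the scene view.
- **Robot:** it was clear of everything.

**What went less smoothly:**
- **Lift from the rack:** the pick brushed a prong with about 5 N as I lifted it out.
- **Hanging the pick back:** I pressed on the rack with about 18 N as it seated.
- **Fingertips:** they pressed the rim with about 34 N before I gripped the ring. They pressed the tray floor with about 29 N as I set it down. Both are under the 40 N limit.
- **Finger opening:** it read about 7 mm on the 9 mm ring, but the picture showed the ring properly held.

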